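# Put the lids on the cement pot and lift the dust cap off alone

## Robot

A 6-joint arm with a two-finger parallel gripper is mounted at the origin on the work surface. World frame = base frame: x ahead of the robot, y to its left, z up, the work surface at z = 0. Lengths are in m, angles in rad, forces in N, time in s.
With the tool pointing down it reaches from about 0.325 to 0.925 m from the base axis. Payload 3.1 kg.
Tool frame: the origin (TCP) lies between the finger pads; the fingertips stand 25 mm ahead of it and the grasp point (between the pads) lies 6 mm ahead of it (ctrl.finger_overhang is the distance from the TCP to the fingertips, in m); z points along the fingers, y is the direction in which the jaws open and shut (so a half turn about z gives the same grasp; the last joint's range is limited). The gripper opens to 85 mm and grips with 20 to 120 N. Pads are 22 mm wide; open, the fingers measure 114 mm over their backs; the gripper's body (76 mm by 85 mm) begins 54 mm behind the grasp point. The pads swing forward as they close: fully open they stand 13 mm farther back than shut.
Start: joints at [-1.458, 0.217, 1.613, -0, 1.311, -0.112], TCP at [0.139, -0.609, 0.256] pointing down, gripper open.
Joint ranges: [-2.75, 2.75], [-0.78, 2.1], [0.31, 2.55], [-1.13, 4.27], [0.13, 2.63], [-2.58, 2.58]. Speed limits (rad/s): [2.79, 2.79, 3.14, 3.14, 3.14, 3.14].

## Interface

Orientations are given as [roll, pitch, yaw] about the fixed x, y, z axes, in that order (R = Rz(yaw) Ry(pitch) Rx(roll)).
In Python, from station import ctrl, vision, spotter gives the robot as it stands. The module is installed in compiled form; this text tells all that it offers.
- The arm moves only by the tool arm_command, never from a script. Its arguments are lists of equal length, an entry for each row: "travel": the shift along the tool's x, y, z in mm, a list of three; "delta_rot": the turn, a rotation vector about the tool's x, y, z in rad, a list of three. In form: {"travel": [[dx, dy, dz], ...], "delta_rot": [[rx, ry, rz], ...]}. A call has 1 to 5 rows; each row shifts and turns the commanded pose from where the row before left it, along the tool's axes as they then stand; what a row does not reach is not made up. A row lasts 1/10 s, in which the tool goes at most 50 mm and 8.59 degrees, less where a joint would pass 70% of its speed; a pose out of reach is approached as far as the arm can. A call is refused whole if a number of a shift passes 50 or a number of a turn 0.15, either way. A call with a gripper value outside its range is refused whole. "jaw" is the opening, from -1 (shut) to 1 (fully open), set as the call begins (left out, the last holds). The fingers move at their own pace and stop on an object; "force" is the grip in N (left out, the last holds). Time passes only in rows, so rows that do not move let the fingers close. It gives the time, the measured TCP pose, the force and the opening at its end, in the units of the state.
- ctrl.read_state(): the state, without advancing time (a new reading comes with each control period).
- vision.get_image(name): name is "side" or "top" or "wrist"; returns the picture (400x640x3 uint8, red, green, blue); there is no depth.
- vision.camera_params(name): a dict with "camera_matrix" (3x3 intrinsics, pixels), "eye" and "attitude" of the camera in the world. Camera axes: x right, y down, z forward; pixel columns grow to the right and rows downward; lengths in m; the calibration is good to about 2 mm. The wrist camera is an equidistant fisheye: a pixel r from the principal point sees the ray r / f radians off the axis. A picture is of the moment at which its call begins: read the wrist's pose just before it. camera_params takes no time and is no camera call; for the wrist camera it gives the pose at the moment of the call.
- ctrl.sign_off(): hands the job in, once; it reports no verdict.
Trained networks look in the newest picture that a camera, given by its name, has taken for a name from the list of things; names that differ only in an ending like _2 or _b are one class to them, and where a whole thing is asked for, a point or a joint stands for the part that bears it (a point fixed in the world has none). Each returns a list of dicts, best first, with "score" (0 to 1); they miss things now and then, are a little off and sometimes report something else, mostly with a low value. They report only what shows in the picture. A call takes as long as a camera call. They do not tell look-alikes from the thing itself.
- spotter.cut_out(camera, thing): "region" (400x640 bool, what is visible of it).
- spotter.mark_of(camera, thing): "position" ([x, y, z] in m, in world coordinates, good to about 4 mm: a listed point, or the origin of a listed thing).
The state is a dict: "time": time; "joint_positions": joint angles; "joint_velocities": joint speeds; "joint_torque": joint torques, N m; "tcp_pos": TCP position; "tool_rot": TCP orientation; "wrist_force": force on the tool from outside, world axes, zero at the start; "moment": the same for the moment, N m; "width": finger opening in m.
Only numpy, scipy, OpenCV 4.12 (cv2) and the standard library are available. Lean on these libraries where they do the work, as an engineer would, in place of code of your own. Each camera call takes 0.05 s, during which the arm holds its last target.

## Task

I am about to fill the cement pot: take the brush out of it and stand it, bristles down, in the empty brush can. Then put the lid set on the pot by its knob - the working lid is clipped inside the red dust cap - press it down until the working lid snaps fully home on the rim, and lift the dust cap off by itself, leaving the working lid firmly seated. Finish still holding the cap in the gripper, upright, off to one side so that it is not over the pot and higher than the pot's rim; do not put it down, and leave everything else on the bench as it is.

Things in the scene. Friction and masses are not known exactly. Their poses are not given: they have to be found in the camera images.
- pot: aluminium pot, 73 mm outer diameter, on a dark foot (110 mm wide, 10 high) screwed to the bench: cannot move. Origin: underside centre, on the bench; z up; rim 120, inner floor 15 mm above. Mouth 66 mm wide; 7 mm down, four spring ball catches at 45, 135, 225, 315 degrees from the pot's x axis leave 60 mm clear: the working lid snaps past them with about 7 N and takes about as much to pull out
- pot_rim (a point): centre of the pot's mouth, level with the rim, 120 mm above the bench
- brush: round brush, 200 mm, 45 g, standing in the pot, leaning about 19 degrees against the rim, handle towards the pot's -x. Origin: centre of the bristle end; its z axis runs along the brush to the handle's end. Bristles 18 mm thick (0 to 35 mm), brass ferrule 17 (to 60), light wood handle 13 (60 to 200)
- brush_grip (a point): point on the brush's axis 165 mm from the bristle end, 35 mm from the handle's end; same axes as the brush
- brush_can: empty open steel can for brushes, 82 mm outer diameter, 76 mm mouth, 95 mm high, 0.6 kg, loose on the bench. Origin: centre of its underside; inside floor 6 mm above it
- dust_cap: outer lid: round red cap, 90 mm diameter, standing on its skirt. Origin: centre of the skirt's lower edge, z up. Skirt 32 mm deep, 84 mm inside, roof 32 to 35 mm, on it a black knob 28 mm in diameter from 35 to 67 mm. Four spring ball catches inside hold the working lid against the roof; 2 to 3 N pulls it out of them. Cap and lid together 0.23 kg
- cap_knob (a point): centre of the top of the cap's knob, 67 mm above the cap's origin
- working_lid: inner lid, aluminium, starts hidden in the cap: 80 mm flange, 4 mm thick, over a 64 mm plug 16 mm deep; black rubber diaphragm. Origin: centre of the plug's underside, z up; flange 16 to 20 mm above. In the cap its origin is 12 mm above the cap's. Home on the pot, flange on the rim, it is 104 mm above the pot's origin (the cap on it: 92 mm); before it snaps in, some 10 mm higher
- last: green plastic shoe last, 240 mm long, 92 mm wide, 92 mm high, lying sole down; bystander
- hammer: hammer lying on the bench; bystander
- tin: green tin, 66 mm in diameter, 80 mm high; bystander
- bottle: white bottle, 48 mm in diameter, 125 mm high; bystander
- spool: spool of thread, 44 mm in diameter, 45 mm high; bystander
- heel: black rubber heel block, about 90 by 60 mm, 24 mm thick; bystander
Mind the look-alikes: they are no part of the job. Leave any purple or turquoise look-alike of the brush alone.

How it is judged:
On the way, in this order (a step that is already met when the one before it is completed fails the run):
1. the brush stands in the brush can, bristles down, let go (horizontal distance between brush and brush_can below 0.037 m and z of brush in the frame of brush_can between 0 and 0.03 m and angle between brush's own z axis and vertical below 0.8 rad and angle between brush_can's own z axis and vertical below 0.15 rad and contact force between the fingers and brush below 0.2 N), for 0.2 s.
2. the lid set is on the pot, cap over working lid, the working lid snapped home on the rim (z of working_lid in the frame of pot between 0.1 and 0.1065 m and horizontal distance between working_lid and pot below 0.005 m and angle between working_lid's own z axis and vertical below 0.05 rad and distance between working_lid and dust_cap below 0.017 m), for 0.2 s.
At the end, for the whole second after the job is handed in: Cap held, upright to 23 degrees, still, touching nothing else, skirt above the rim's height, centre 85 mm or more beside the pot's; working lid home (within 2.5 mm down, 5 mm centred, 3 degrees); brush let go in the upright can, bristle end at most 30 mm above the can's underside (all of step 1 and z of working_lid in the frame of pot between 0.1 and 0.1065 m and horizontal distance between working_lid and pot below 0.005 m and angle between working_lid's own z axis and vertical below 0.05 rad and contact force between the fingers and dust_cap above 1 N and z of dust_cap in the frame of pot above 0.12 m and horizontal distance between dust_cap and pot above 0.085 m and angle between dust_cap's own z axis and vertical below 0.4 rad and contact force between dust_cap and working_lid below 0.05 N and contact force between dust_cap and pot below 0.05 N and contact force between dust_cap and brush_can below 0.05 N and contact force between dust_cap and last below 0.05 N and contact force between dust_cap and bottle below 0.05 N and linear speed of each of dust_cap, brush below 0.05 m/s); the arm keeps its last pose, push and grip.
It fails at once if something else on the bench is shoved by more than 30 mm or knocked over (distance of any of last, hammer, tin, bottle, spool, heel from where it was at the start of the episode above 0.03 m or angle between any of tin, bottle, spool's own z axis and vertical above 0.5 rad).
It also fails if it takes over 59 s, if anything falls off the work surface, if the arm or the gripper's body presses on something with over 40 N, if the wrist force passes 120 N, or if a joint passes its speed limit or range.

## Working session

There is one attempt and no reset: what is moved stays moved. The work goes in short steps, Python scripts to look and compute and a tool call to move; the robot and the scene stay as the last step left them, time stands still between calls to the robot, and variables do not carry over. Pictures are saved under pics/ and viewed, and the job is handed in when it is done.

Besides the shell and the picture viewer there is one more tool, called after "Request:" in YAML: its name, and indented under it one key for each argument. arm_command: Moves the arm, as the interface text tells. Its arguments: {"type":"object","properties":{"travel":{"type":"array","items":{"type":"array","items":{"type":"number"}}},"delta_rot":{"type":"array","items":{"type":"array","items":{"type":"number"}}},"jaw":{"type":"number"},"force":{"type":"number"}},"required":["travel","delta_rot"]}

```bash
mkdir -p pics; cat > h.py <<'E'
import numpy as np, cv2
from station import ctrl, vision, spotter
def save(cam,name):
    im=vision.get_image(cam); cv2.imwrite(f'pics/{name}.png',im[:,:,::-1]); return im
def st():
    s=ctrl.read_state(); print('t',round(s['time'],2),'tcp',np.round(s['tcp_pos'],4),'rot',np.round(s['tool_rot'],3),'F',np.round(s['wrist_force'],1),'w',round(s['width'],4)); return s
E
python3 - <<'E'
from h import *
s=st()
for c in ['side','top','wrist']:
    save(c,c+'0'); p=vision.camera_params(c); print(c,p)
for c in ['top','side']:
    for t in ['pot_rim','brush_grip','brush','brush_can','cap_knob','dust_cap']:
        print(c,t,[(np.round(d['position'],4),round(d['score'],2)) for d in spotter.mark_of(c,t)])
st()
E
```

```text
t 0.0 tcp [ 0.1392 -0.6085  0.2549] rot [-3.139 -0.     0.225] F [0.5 0.3 0.8] w 0.0854
side {'camera_matrix': array([[486.65187199,   0.        , 316.43000868],
       [  0.        , 486.65187199, 197.36461659],
       [  0.        ,   0.        ,   1.        ]]), 'eye': array([-0.04297768,  1.03083279,  0.86474628]), 'attitude': array([-2.15852886,  0.02122899, -2.70926194])}
top {'camera_matrix': array([[477.3473978 ,   0.        , 332.8477155 ],
       [  0.        , 477.3473978 , 193.36698016],
       [  0.        ,   0.        ,   1.        ]]), 'eye': array([0.18731893, 0.01282423, 1.51150863]), 'attitude': array([-2.94486009,  0.00321708, -1.58728329])}
wrist {'camera_matrix': array([[309.70691629,   0.        , 320.60481561],
       [  0.        , 309.70691629, 199.39665946],
       [  0.        ,   0.        ,   1.        ]]), 'eye': array([ 0.21450098, -0.59201708,  0.37257229]), 'attitude': array([ 2.83179768e+00,  2.01335989e-03, -1.34678318e+00])}
top pot_rim [(array([0.5297, 0.0016, 0.1188]), 0.96)]
top brush_grip [(array([0.3813, 0.1843, 0.0065]), 0.73), (array([0.277
[... 286 characters left out ...]
329,  0.383 , -0.0022]), 0.53)]
top cap_knob [(array([0.5258, 0.2366, 0.066 ]), 0.7)]
top dust_cap [(array([0.5283, 0.2284, 0.0021]), 0.88)]
side pot_rim [(array([ 0.5299, -0.0016,  0.1189]), 0.91)]
side brush_grip [(array([0.3825, 0.1785, 0.0089]), 0.74), (array([0.2857, 0.3214, 0.0034]), 0.73), (array([ 0.4834, -0.007 ,  0.1758]), 0.57)]
side brush [(array([0.2427, 0.0971, 0.0061]), 0.95), (array([0.1442, 0.4056, 0.0091]), 0.62)]
side brush_can [(array([ 0.3905, -0.0351,  0.0014]), 0.65), (array([ 0.4867, -0.0062,  0.1762]), 0.27)]
side cap_knob [(array([0.5274, 0.2302, 0.0685]), 0.9)]
side dust_cap []
t 0.75 tcp [ 0.1393 -0.6093  0.2563] rot [3.142 0.    0.225] F [-0.7  0.5 -0.3] w 0.0852
```

View pics/top0.png

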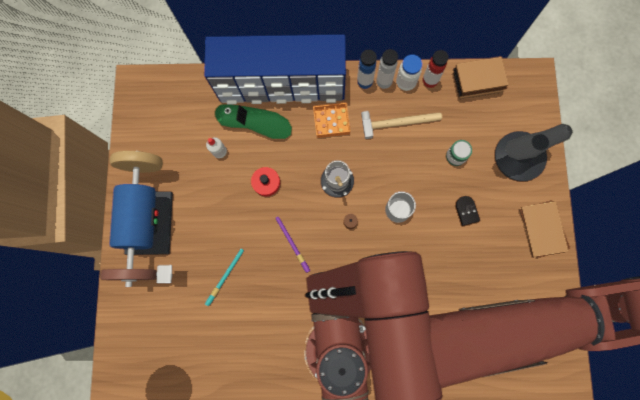

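View pics/side0.png

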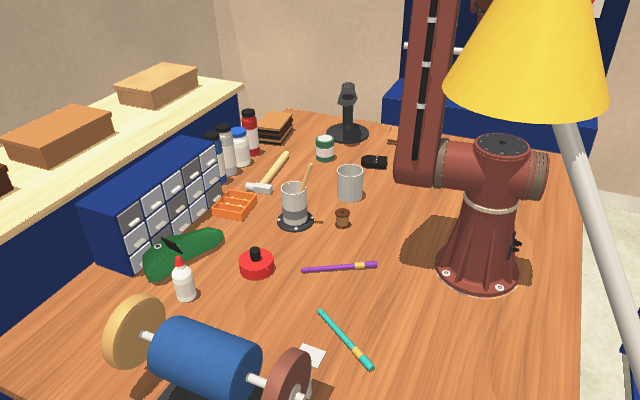

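```bash
cat >> h.py <<'E'
from scipy.spatial.transform import Rotation as R
def ray(cam,u,v):
    p=vision.camera_params(cam);K=p['camera_matrix'];Rm=R.from_euler('xyz',p['attitude']).as_matrix()
    return p['eye'],Rm@np.linalg.inv(K)@[u,v,1]
def onz(cam,u,v,z):
    e,d=ray(cam,u,v); return np.round(e+d*(z-e[2])/d[2],4)
def tri(a,b):
    (e1,d1),(e2,d2)=ray('top',*a),ray('side',*b)
    s=np.linalg.lstsq(np.c_[d1,-d2],e2-e1,rcond=None)[0]
    return np.round((e1+s[0]*d1+e2+s[1]*d2)/2,4)
def proj(cam,P):
    p=vision.camera_params(cam);Rm=R.from_euler('xyz',p['attitude']).as_matrix()
    q=p['camera_matrix']@(Rm.T@(np.array(P)-p['eye'])); return np.round(q[:2]/q[2],1)
def crop(im,x0,y0,x1,y1,k,name):
    c=cv2.resize(im[y0:y1,x0:x1],None,fx=k,fy=k,interpolation=cv2.INTER_CUBIC); cv2.imwrite(f'pics/{name}.png',c)
E
python3 - <<'E'
from h import *
im=cv2.imread('pics/top0.png'); crop(im,240,140,440,250,4,'topc')
im=cv2.imread('pics/side0.png'); crop(im,230,140,390,260,5,'sidec')
print(onz('top',400,204,.095),onz('side',350,169,.095))
for c,t in [('top',[.53,0,.12]),('side',[.53,0,.12]),('side',[.46,-.135,.095]),('top',[.53,.23,.067]),('side',[.53,.23,.067])]: print(c,t,proj(c,t))
E
```

```text
[ 0.4336 -0.1889  0.095 ] [ 0.4264 -0.1972  0.095 ]
top [0.53, 0, 0.12] [336.7 171.9]
side [0.53, 0, 0.12] [291.1 186.6]
side [0.46, -0.135, 0.095] [332.2 176.4]
top [0.53, 0.23, 0.067] [262.7 177.3]
side [0.53, 0.23, 0.067] [251.1 248.3]
```

View pics/topc.png

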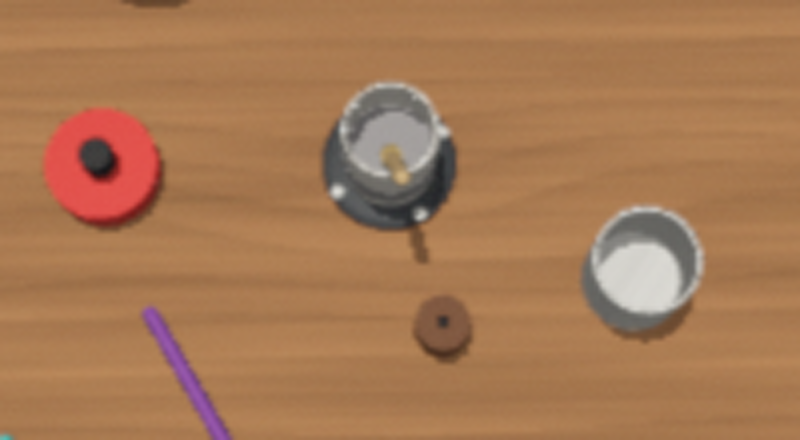

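View pics/sidec.png

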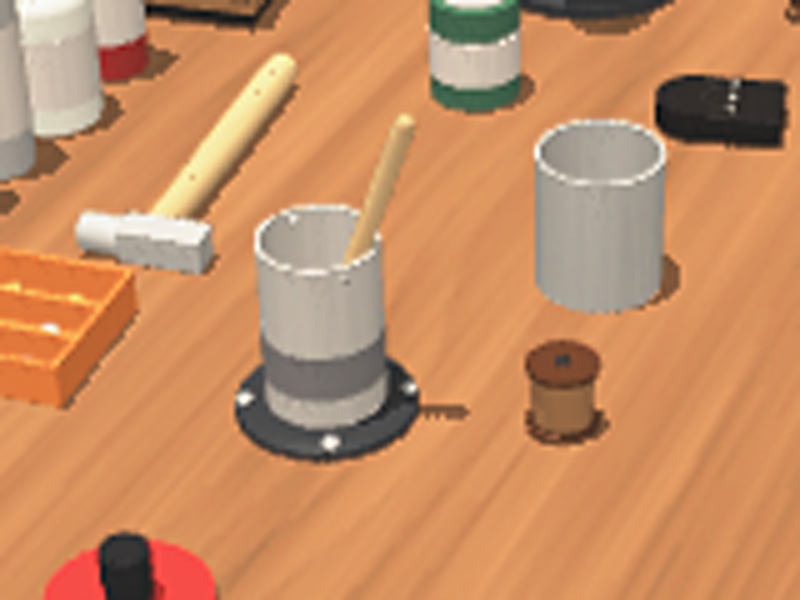

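```bash
python3 - <<'E'
from h import *
print('pot',tri((337.5,172.7),(294,188)),onz('top',337.5,172.7,.12),onz('side',294,188,.12))
print('can',tri((401.75,205),(350,170.4)),onz('top',401.75,205,.095),onz('side',350,170.4,.095))
print('knob',onz('top',264.3,178.8,.067),onz('top',265.5,181.5,.035))
print('brush end',tri((340.5,184.5),(311,164)))
print('brush at rim',onz('top',336.8,177.5,.135))
print('spool',onz('top',350.7,220.5,.045))
for c in ['top','side']:
  for t in ['pot','pot_rim','brush_grip','brush','brush_can','cap_knob']:
    for d in spotter.cut_out(c,t)[:4]:
        m=d['region']; v,u=np.nonzero(m); print(c,t,round(d['score'],2),m.sum(),u.min(),u.max(),v.min(),v.max(),round(u.mean(),1),round(v.mean(),1))
E
```

```text
pot [ 0.5259 -0.0033  0.1149] [ 0.5276 -0.0023  0.12  ] [0.5188 0.0035 0.12  ]
can [ 0.4285 -0.1954  0.091 ] [ 0.4304 -0.194   0.095 ] [ 0.4233 -0.1892  0.095 ]
knob [0.525  0.2248 0.067 ] [0.5237 0.2256 0.035 ]
brush end [ 0.4713 -0.0098  0.2024]
brush at rim [5.094e-01 2.000e-04 1.350e-01]
spool [ 0.393  -0.0411  0.045 ]
top pot 0.98 913 320 353 161 197 336.4 179.5
top pot_rim 0.59 886 320 353 161 197 336.5 179.2
top pot_rim 0.42 1786 214 291 104 138 253.2 120.3
top brush_grip 0.63 253 206 241 250 304 223.0 278.0
top brush_grip 0.62 303 275 309 217 272 293.0 246.2
top brush_grip 0.57 47 335 341 176 185 338.0 180.5
top brush 0.67 256 206 241 250 303 223.6 277.3
top brush 0.53 537 455 479 196 225 466.4 210.6
top brush 0.36 22 336 340 177 183 337.9 180.3
top brush_can 0.56 695 385 414 193 222 399.5 207.1
top cap_knob 0.63 668 251 279 167 196 265.0 181.6
side pot 0.83 1351 276 313 181 231 294.1 208.4
side pot_rim 0.73 1279 278 313 181 232 294.0 208.8
side pot_rim 0.62 2268 142 223 227 282 177.7 251.0
side pot_rim 0.54 1004 239 274 247 281 256.3 263.9
side brush_grip 0.73 560 317 373 309 370 348.1 342.2
side brush_grip 0.63 398 301 376 261 273 339.4 266.8
side brush_grip 0.48 167 299 312 164 191 305.7 178.0
side brush 0.7 424 301 377 261 272 339.9 266.8
side brush 0.62 547 318 373 309 370 347.5 341.7
side brush 0.43 147 299 312 163 192 305.7 177.2
side brush 0.39 324 361 386 155 169 374.2 161.7
side brush_can 0.87 922 337 362 164 203 349.3 183.0
side brush_can 0.71 945 239 273 247 280 255.8 263.6
side brush_can 0.58 2228 142 222 227 281 177.1 251.0
side cap_knob 0.67 916 239 273 248 280 256.0 264.1
side cap_knob 0.64 328 361 386 155 168 373.7 161.7
```

```bash
cat >> h.py <<'E'
def Rt(yaw,tilt=0):  # tool: yaw, pointing down, tilted about tool y
    return R.from_euler('xyz',[np.pi,0,yaw])*R.from_rotvec([0,tilt,0])
def plan(pos,Rtgt,n,s=None):
    s=s or st(); p=np.array(s['tcp_pos']); r=R.from_euler('xyz',s['tool_rot'])
    dr=(r.inv()*Rtgt).as_rotvec()/n; pos=np.array(pos)
    T=[];D=[]
    for i in range(n):
        d=r.inv().apply((pos-p)/(n-i)); d=np.round(d*1000,1); T.append(d.tolist()); D.append(np.round(dr,4).tolist())
        p=p+r.apply(d/1000); r=r*R.from_rotvec(dr)
    for i in range(0,n,5): print(T[i:i+5],D[i:i+5])
E
python3 - <<'E'
from h import *
a=np.array([-.322,-.05,.945]);G=np.array([.483,-.007,.172])
print(G+.08*a)
plan(G+.085*a,Rt(.15,.33),15)
E
```

```text
[ 0.45724 -0.011    0.2476 ]
t 1.35 tcp [ 0.1393 -0.6093  0.2563] rot [ 3.142 -0.     0.225] F [ 0.6 -0.7 -0. ] w 0.0857
[[29.4, -34.2, 0.3], [29.3, -34.3, 0.9], [29.1, -34.5, 1.5], [28.9, -34.6, 2.1], [28.6, -34.7, 2.7]] [[-0.0008, 0.022, 0.0049], [-0.0008, 0.022, 0.0049], [-0.0008, 0.022, 0.0049], [-0.0008, 0.022, 0.0049], [-0.0008, 0.022, 0.0049]]
[[28.4, -34.9, 3.3], [28.1, -35.0, 3.9], [27.9, -35.2, 4.5], [27.6, -35.3, 5.1], [27.3, -35.5, 5.6]] [[-0.0008, 0.022, 0.0049], [-0.0008, 0.022, 0.0049], [-0.0008, 0.022, 0.0049], [-0.0008, 0.022, 0.0049], [-0.0008, 0.022, 0.0049]]
[[27.0, -35.6, 6.2], [26.7, -35.7, 6.8], [26.3, -35.9, 7.3], [26.0, -36.0, 7.8], [25.6, -36.1, 8.4]] [[-0.0008, 0.022, 0.0049], [-0.0008, 0.022, 0.0049], [-0.0008, 0.022, 0.0049], [-0.0008, 0.022, 0.0049], [-0.0008, 0.022, 0.0049]]
```

Request:
arm_command:
  travel:
    - [29.4, -34.2, 0.3]
    - [29.3, -34.3, 0.9]
    - [29.1, -34.5, 1.5]
    - [28.9, -34.6, 2.1]
    - [28.6, -34.7, 2.7]
  delta_rot:
    - [0, 0.022, 0.005]
    - [0, 0.022, 0.005]
    - [0, 0.022, 0.005]
    - [0, 0.022, 0.005]
    - [0, 0.022, 0.005]
  jaw: 1

```text
time: 1.85
tcp_pos: [0.2454, -0.4084, 0.2553]
tool_rot: [-3.14, -0.111, 0.199]
wrist_force: [0.2, -0.4, 0.8]
width: 0.0855
```

Request:
arm_command:
  travel:
    - [28.4, -34.9, 3.3]
    - [28.1, -35, 3.9]
    - [27.9, -35.2, 4.5]
    - [27.6, -35.3, 5.1]
    - [27.3, -35.5, 5.6]
  delta_rot:
    - [0, 0.022, 0.005]
    - [0, 0.022, 0.005]
    - [0, 0.022, 0.005]
    - [0, 0.022, 0.005]
    - [0, 0.022, 0.005]

```text
time: 2.35
tcp_pos: [0.3507, -0.209, 0.2552]
tool_rot: [-3.137, -0.222, 0.173]
wrist_force: [1.3, -0.1, 0.8]
width: 0.0854
```

```bash
python3 - <<'E'
from h import *
a=np.array([-.322,-.05,.945]);G=np.array([.483,-.007,.172])
plan(G+.085*a,Rt(.15,.33),5)
E
```

```text
t 2.35 tcp [ 0.3507 -0.209   0.2552] rot [-3.137 -0.222  0.173] F [ 1.3 -0.1  0.8] w 0.0854
[[26.7, -35.3, 6.8], [26.4, -35.5, 7.3], [26.0, -35.6, 7.8], [25.7, -35.7, 8.2], [25.4, -35.8, 8.7]] [[-0.0022, 0.0217, 0.0044], [-0.0022, 0.0217, 0.0044], [-0.0022, 0.0217, 0.0044], [-0.0022, 0.0217, 0.0044], [-0.0022, 0.0217, 0.0044]]
```

Request:
arm_command:
  travel:
    - [26.7, -35.3, 6.8]
    - [26.4, -35.5, 7.3]
    - [26, -35.6, 7.8]
    - [25.7, -35.7, 8.2]
    - [25.4, -35.8, 8.7]
  delta_rot:
    - [0, 0.022, 0.005]
    - [0, 0.022, 0.005]
    - [0, 0.022, 0.005]
    - [0, 0.022, 0.005]
    - [0, 0.022, 0.005]

```text
time: 2.85
tcp_pos: [0.4555, -0.0109, 0.2534]
tool_rot: [-3.129, -0.332, 0.147]
wrist_force: [0.9, 0.2, 0.5]
width: 0.0854
```

```bash
python3 - <<'E'
from h import *
s=st(); save('wrist','w1')
p=vision.camera_params('wrist');print(p['eye'],p['attitude'])
for t in ['brush_grip','pot_rim','brush']:
  print(t,[(np.round(d['position'],4),round(d['score'],2)) for d in spotter.mark_of('wrist',t)][:3])
a=np.array([-.322,-.05,.945]);G=np.array([.483,-.007,.172])
plan(G+.006*a,Rt(.15,.33),3)
E
```

```text
t 2.85 tcp [ 0.4555 -0.0109  0.2534] rot [-3.129 -0.332  0.147] F [0.9 0.2 0.5] w 0.0854
[ 0.4909524  -0.0023695   0.38988071] [-3.11691199  0.01745004 -1.41468159]
brush_grip [(array([0.2876, 0.3243, 0.0071]), 0.85), (array([ 0.4862, -0.0023,  0.1725]), 0.57)]
pot_rim [(array([0.5318, 0.0037, 0.1204]), 0.97)]
brush [(array([ 0.5353, -0.0041,  0.0166]), 0.78), (array([0.1403, 0.4087, 0.0075]), 0.63)]
t 3.05 tcp [ 0.4548 -0.0116  0.2527] rot [-3.129 -0.329  0.151] F [ 0.1 -0.   0.3] w 0.0855
[[0.3, 0.2, 26.5], [0.3, 0.1, 26.6], [0.4, 0.1, 26.5]] [[-0.0042, 0.0003, 0.0002], [-0.0042, 0.0003, 0.0002], [-0.0042, 0.0003, 0.0002]]
```

View pics/w1.png

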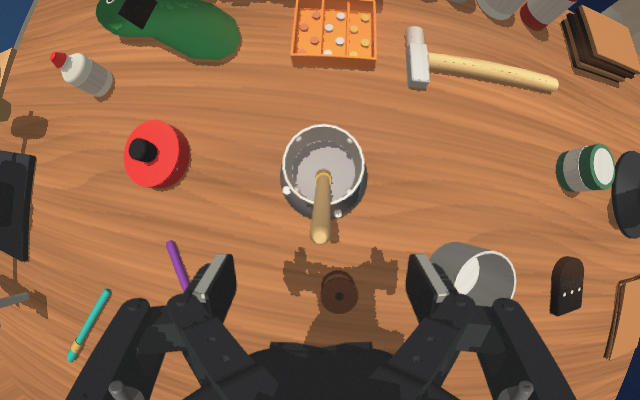

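Request:
arm_command:
  travel:
    - [0.5, 0, 26]
    - [0.5, 0, 26]
    - [0.5, 0, 27]
    - [0, 0, 0]
  delta_rot:
    - [0, 0, 0]
    - [0, 0, 0]
    - [0, 0, 0]
    - [0, 0, 0]

```text
time: 3.45
tcp_pos: [0.4788, -0.0089, 0.1745]
tool_rot: [-3.126, -0.322, 0.143]
wrist_force: [-0.7, 0.4, -0.3]
width: 0.0854
```

```bash
python3 - <<'E'
from h import *
s=st(); save('wrist','w2')
E
```

```text
t 3.45 tcp [ 0.4788 -0.0089  0.1745] rot [-3.126 -0.322  0.143] F [-0.7  0.4 -0.3] w 0.0854
```

View pics/w2.png

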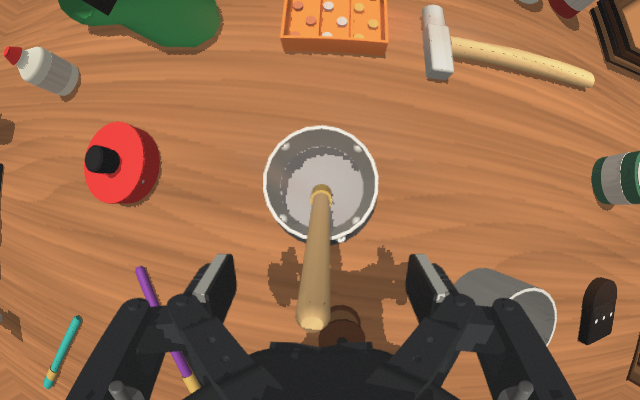

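```bash
cat >> h.py <<'E'
def wproj(P):
    p=vision.camera_params('wrist');Rm=R.from_euler('xyz',p['attitude']).as_matrix();K=p['camera_matrix']
    q=Rm.T@(np.array(P)-p['eye']); rr=np.hypot(q[0],q[1]); th=np.arctan2(rr,q[2])
    return np.round(K[:2,2]+K[0,0]*th*q[:2]/rr,1)
E
python3 - <<'E'
from h import *
s=st(); r=R.from_euler('xyz',s['tool_rot'])
for d in [-.035,-.029,0,.006,.025,.1]: print(d,wproj(s['tcp_pos']+r.apply([0,0,d])),wproj(s['tcp_pos']+r.apply([0.01,0,d])))
E
```

```text
t 3.5 tcp [ 0.4798 -0.009   0.1765] rot [-3.127 -0.325  0.144] F [1. 0. 1.] w 0.0854
-0.035 [319.7 335.9] [319.6 314.6]
-0.029 [319.7 325.1] [319.7 304. ]
0 [319.9 283. ] [319.8 263.9]
0.006 [319.9 276. ] [319.9 257.3]
0.025 [320.  256.8] [319.9 239.5]
0.1 [320.1 208.8] [320.1 196. ]
```

Request:
arm_command:
  travel:
    - [0, 0, 0]
    - [0, 0, 0]
    - [0, 0, 0]
    - [0, 0, 0]
    - [0, 0, 0]
  delta_rot:
    - [0, 0, 0]
    - [0, 0, 0]
    - [0, 0, 0]
    - [0, 0, 0]
    - [0, 0, 0]
  jaw: -1
  force: 50

```text
time: 4.0
tcp_pos: [0.4817, -0.0078, 0.1792]
tool_rot: [-3.129, -0.331, 0.147]
wrist_force: [-0.7, -0.5, 0.1]
width: 0.0123
```

Request:
arm_command:
  travel:
    - [0, 0, 0]
    - [0, 0, 0]
    - [0, 0, -20]
    - [0, 0, -40]
    - [0, 0, -40]
  delta_rot:
    - [0, 0, 0]
    - [0, 0, 0]
    - [0, 0, 0]
    - [0, 0, 0]
    - [0, 0, 0]

```text
time: 4.5
tcp_pos: [0.4491, -0.0135, 0.2735]
tool_rot: [-3.128, -0.329, 0.147]
wrist_force: [1.0, 0.2, 0.3]
width: 0.0117
```

Request:
arm_command:
  travel:
    - [0, 0, -40]
    - [0, 0, -40]
    - [0, 0, -20]
    - [0, 0, 0]
  delta_rot:
    - [0, 0, 0]
    - [0, 0, 0]
    - [0, 0, 0]
    - [0, 0, 0]

```text
time: 4.9
tcp_pos: [0.4188, -0.0203, 0.372]
tool_rot: [-3.133, -0.337, 0.148]
wrist_force: [-0.6, 0.8, 0.3]
width: 0.0119
```

```bash
python3 - <<'E'
from h import *
s=st(); im=save('side','s3')
crop(cv2.imread('pics/s3.png'),220,40,420,240,3,'s3c')
plan([.430,-.192,.352],Rt(.15,0),8)
E
```

```text
t 4.9 tcp [ 0.4188 -0.0203  0.372 ] rot [-3.133 -0.337  0.148] F [-0.6  0.8  0.3] w 0.0119
t 4.95 tcp [ 0.4182 -0.02    0.369 ] rot [-3.13  -0.332  0.147] F [ 0.8  0.9 -0.5] w 0.0119
[[-2.3, 21.5, 1.2], [-2.2, 21.5, 1.3], [-2.2, 21.5, 1.5], [-2.1, 21.5, 1.6], [-2.1, 21.5, 1.7]] [[-0.0013, -0.0416, -0.0001], [-0.0013, -0.0416, -0.0001], [-0.0013, -0.0416, -0.0001], [-0.0013, -0.0416, -0.0001], [-0.0013, -0.0416, -0.0001]]
[[-2.0, 21.5, 1.8], [-1.9, 21.5, 1.9], [-1.8, 21.4, 2.0]] [[-0.0013, -0.0416, -0.0001], [-0.0013, -0.0416, -0.0001], [-0.0013, -0.0416, -0.0001]]
```

View pics/s3c.png

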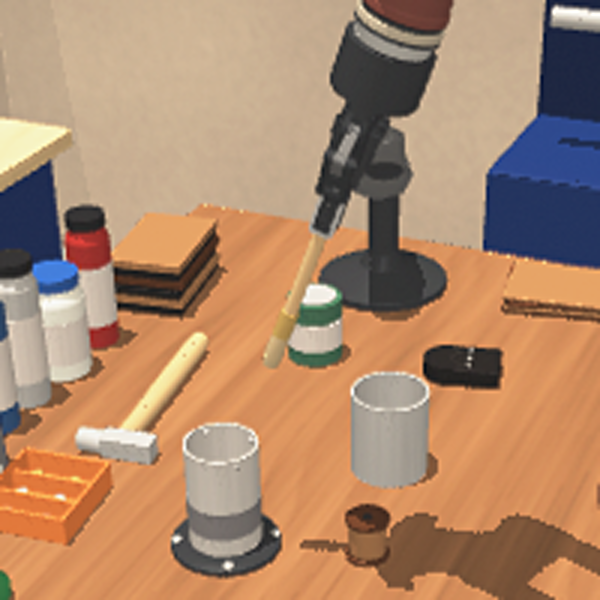

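Request:
arm_command:
  travel:
    - [-2.3, 21.5, 1]
    - [-2.2, 21.5, 1]
    - [-2.2, 21.5, 1.5]
    - [-2.1, 21.5, 1.5]
    - [-2, 21.5, 2]
  delta_rot:
    - [0, -0.042, 0]
    - [0, -0.042, 0]
    - [0, -0.042, 0]
    - [0, -0.042, 0]
    - [0, -0.042, 0]

```text
time: 5.45
tcp_pos: [0.4245, -0.1275, 0.3535]
tool_rot: [-3.126, -0.114, 0.15]
wrist_force: [0.5, -0.5, 0.5]
width: 0.0115
```

Request:
arm_command:
  travel:
    - [-2, 21.5, 2]
    - [-2, 21.5, 2]
    - [-2, 21.5, 2]
    - [0, 0, 0]
  delta_rot:
    - [0, -0.042, 0]
    - [0, -0.042, 0]
    - [0, -0.042, 0]
    - [0, 0, 0]

```text
time: 5.85
tcp_pos: [0.4292, -0.1927, 0.3457]
tool_rot: [-3.126, 0.012, 0.15]
wrist_force: [-0.0, 0.1, -0.1]
width: 0.012
```

```bash
python3 - <<'E'
from h import *
s=st(); im=save('side','s4'); save('wrist','w4')
crop(cv2.imread('pics/s4.png'),250,30,450,230,3,'s4c')
for c in ['side','wrist']:
  for t in ['brush','brush_can']:
    print(c,t,[(np.round(d['position'],4),round(d['score'],2)) for d in spotter.mark_of(c,t)][:4])
E
```

```text
t 5.85 tcp [ 0.4292 -0.1927  0.3457] rot [-3.126  0.012  0.15 ] F [-0.   0.1 -0.1] w 0.012
side brush [(array([0.2403, 0.0997, 0.0081]), 0.85), (array([ 0.4321, -0.1916,  0.1751]), 0.67), (array([0.1449, 0.4068, 0.0058]), 0.64)]
side brush_can [(array([ 0.433 , -0.1926, -0.0024]), 0.59)]
wrist brush [(array([ 0.43  , -0.1889,  0.1766]), 0.95), (array([0.1376, 0.4091, 0.0056]), 0.87), (array([0.2374, 0.0986, 0.0079]), 0.56)]
wrist brush_can [(array([ 0.4291, -0.193 ,  0.0033]), 0.7)]
```

View pics/s4c.png

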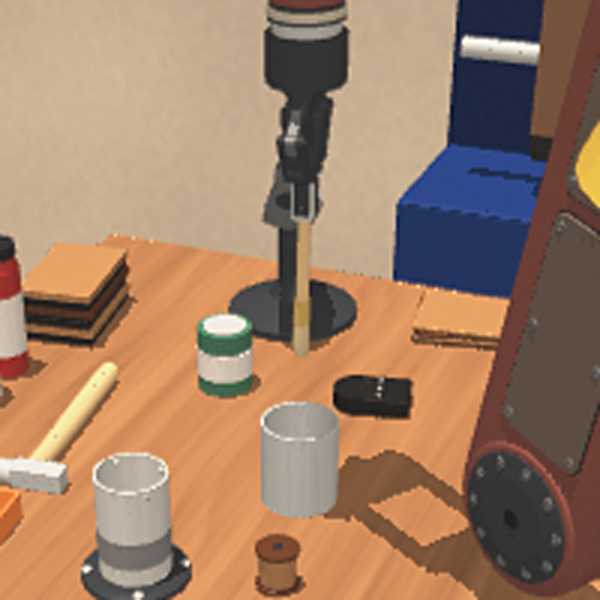

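View pics/w4.png

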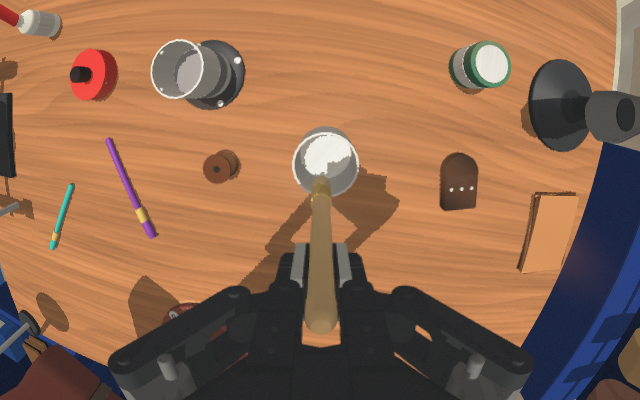

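Request:
arm_command:
  travel:
    - [0, 0, 40]
    - [0, 0, 40]
    - [0, 0, 40]
    - [0, 0, 30]
    - [0, 0, 12]
  delta_rot:
    - [0, 0, 0]
    - [0, 0, 0]
    - [0, 0, 0]
    - [0, 0, 0]
    - [0, 0, 0]

```text
time: 6.65
tcp_pos: [0.4259, -0.188, 0.1845]
tool_rot: [-3.125, 0.011, 0.152]
wrist_force: [0.3, 1.4, -0.1]
width: 0.0116
```

Request:
arm_command:
  travel:
    - [0, 0, 3]
    - [0, 0, 0]
    - [0, 0, 0]
  delta_rot:
    - [0, 0, 0]
    - [0, 0, 0]
    - [0, 0, 0]

```text
time: 6.95
tcp_pos: [0.4296, -0.1907, 0.187]
tool_rot: [-3.132, 0.003, 0.151]
wrist_force: [0.2, -0.0, -0.9]
width: 0.0119
```

```bash
python3 - <<'E'
from h import *
s=st(); im=save('side','s5')
crop(cv2.imread('pics/s5.png'),250,30,450,230,3,'s5c')
E
```

```text
t 6.95 tcp [ 0.4296 -0.1907  0.187 ] rot [-3.132e+00  3.000e-03  1.510e-01] F [ 0.2 -0.  -0.9] w 0.0119
```

View pics/s5c.png

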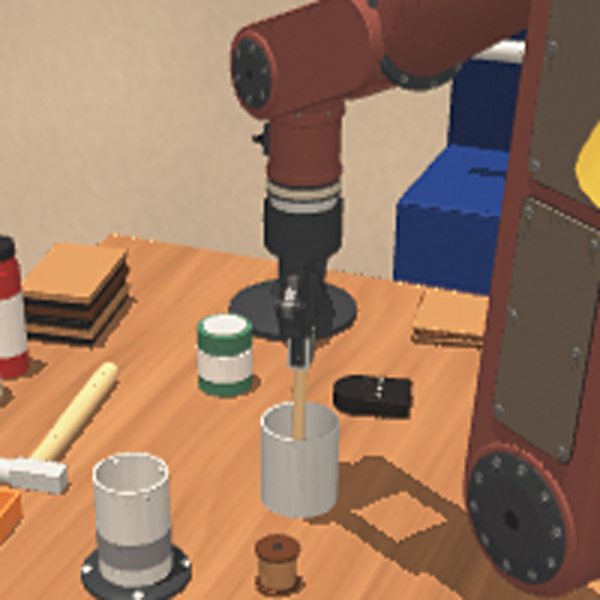

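Request:
arm_command:
  travel:
    - [0, 0, 5]
    - [0, 0, 4]
    - [0, 0, 0]
  delta_rot:
    - [0, 0, 0]
    - [0, 0, 0]
    - [0, 0, 0]

```text
time: 7.3
tcp_pos: [0.4293, -0.1905, 0.1776]
tool_rot: [-3.131, 0.004, 0.151]
wrist_force: [-1.2, 1.1, 5.9]
width: 0.0123
```

Request:
arm_command:
  travel:
    - [0, 0, 0]
    - [0, 0, 0]
    - [0, 0, 0]
  delta_rot:
    - [0, 0, 0]
    - [0, 0, 0]
    - [0, 0, 0]
  jaw: 0

```text
time: 7.6
tcp_pos: [0.4278, -0.1896, 0.1754]
tool_rot: [-3.129, 0.007, 0.151]
wrist_force: [0.2, 1.0, -0.1]
width: 0.0425
```

Request:
arm_command:
  travel:
    - [0, 0, -10]
    - [0, 0, -20]
    - [0, 0, -40]
    - [0, 0, -40]
    - [0, 0, 0]
  delta_rot:
    - [0, 0, 0]
    - [0, 0, 0]
    - [0, 0, 0]
    - [0, 0, 0]
    - [0, 0, 0]
  jaw: 0.5

```text
time: 8.1
tcp_pos: [0.4323, -0.1931, 0.2935]
tool_rot: [-3.138, -0.004, 0.151]
wrist_force: [0.5, -0.8, 0.9]
width: 0.0638
```

```bash
python3 - <<'E'
from h import *
s=st(); im=save('side','s6'); save('wrist','w6')
crop(cv2.imread('pics/s6.png'),250,30,450,230,3,'s6c')
plan([.527,.225,.20],Rt(.41,0),10,s)
E
```

```text
t 8.1 tcp [ 0.4323 -0.1931  0.2935] rot [-3.138 -0.004  0.151] F [ 0.5 -0.8  0.9] w 0.0638
[[15.6, -39.9, 9.5], [16.7, -39.5, 9.5], [17.7, -39.0, 9.5], [18.7, -38.5, 9.5], [19.7, -38.1, 9.5]] [[-0.0003, -0.0004, -0.0259], [-0.0003, -0.0004, -0.0259], [-0.0003, -0.0004, -0.0259], [-0.0003, -0.0004, -0.0259], [-0.0003, -0.0004, -0.0259]]
[[20.6, -37.5, 9.4], [21.6, -37.0, 9.4], [22.6, -36.4, 9.4], [23.5, -35.9, 9.4], [24.4, -35.2, 9.4]] [[-0.0003, -0.0004, -0.0259], [-0.0003, -0.0004, -0.0259], [-0.0003, -0.0004, -0.0259], [-0.0003, -0.0004, -0.0259], [-0.0003, -0.0004, -0.0259]]
```

View pics/s6c.png

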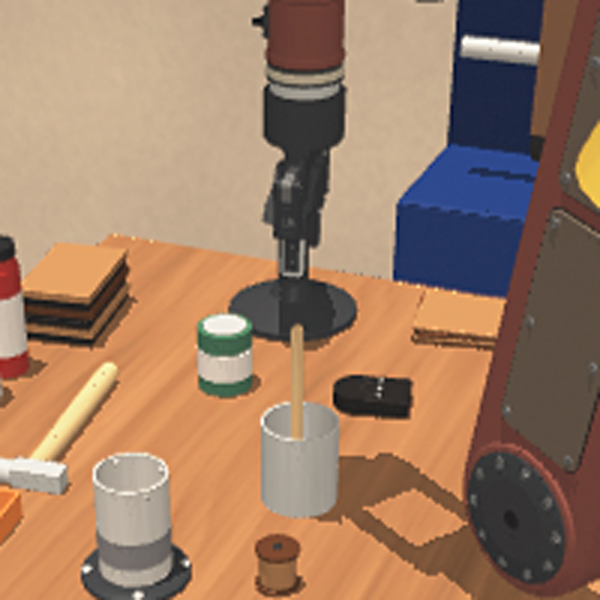

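View pics/w6.png

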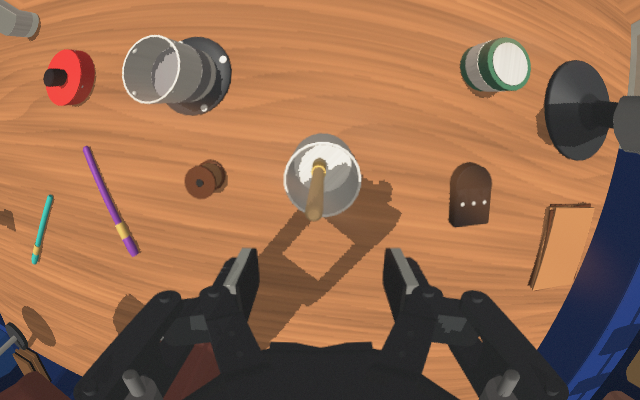

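Request:
arm_command:
  travel:
    - [16, -40, 4]
    - [16, -40, 6]
    - [16, -40, 6]
    - [16, -40, 6]
    - [16, -40, 6]
  delta_rot:
    - [0, 0, 0]
    - [0, 0, 0]
    - [0, 0, 0]
    - [0, 0, 0]
    - [0, 0, 0]

```text
time: 8.7
tcp_pos: [0.4766, 0.0208, 0.2577]
tool_rot: [-3.129, 0.009, 0.151]
wrist_force: [0.5, -1.0, -0.2]
width: 0.0643
```

Request:
arm_command:
  travel:
    - [16, -40, 8]
    - [16, -40, 8]
    - [16, -40, 10]
    - [16, -40, 10]
    - [14, -40, 10]
  delta_rot:
    - [0, 0, 0]
    - [0, 0, 0]
    - [0, 0, 0]
    - [0, 0, 0]
    - [0, 0, 0]

```text
time: 9.2
tcp_pos: [0.5232, 0.2305, 0.2132]
tool_rot: [-3.13, 0.01, 0.151]
wrist_force: [-0.1, 0.0, 1.8]
width: 0.0644
```

Request:
arm_command:
  travel:
    - [0, 0, 0]
    - [0, 0, 0]
  delta_rot:
    - [0, 0, 0]
    - [0, 0, 0]

```text
time: 9.4
tcp_pos: [0.5227, 0.2293, 0.2133]
tool_rot: [-3.131, 0.011, 0.153]
wrist_force: [0.7, -1.0, -0.7]
width: 0.0636
```

```bash
python3 - <<'E'
from h import *
s=st(); save('wrist','w7'); save('side','s7'); save('top','t7')
for c in ['wrist','side','top']:
  for t in ['cap_knob','dust_cap','pot_rim','brush','brush_can']:
    print(c,t,[(np.round(d['position'],4),round(d['score'],2)) for d in spotter.mark_of(c,t)][:3])
print(wproj([.526,.228,.067]),wproj([.526,.228,.035]))
E
```

```text
t 9.4 tcp [0.5227 0.2293 0.2133] rot [-3.131  0.011  0.153] F [ 0.7 -1.  -0.7] w 0.0636
wrist cap_knob [(array([0.5215, 0.2254, 0.0648]), 0.75)]
wrist dust_cap [(array([ 0.5257,  0.231 , -0.0039]), 0.64)]
wrist pot_rim [(array([ 0.53  , -0.0012,  0.1167]), 0.62)]
wrist brush []
wrist brush_can [(array([ 0.4296, -0.1937,  0.0007]), 0.81)]
side cap_knob [(array([0.5268, 0.2294, 0.0715]), 0.73), (array([ 0.7223, -0.2219,  0.0014]), 0.49)]
side dust_cap [(array([ 5.244e-01,  2.288e-01, -5.000e-04]), 0.8), (array([ 0.721 , -0.223 ,  0.0033]), 0.33)]
side pot_rim [(array([ 0.5291, -0.0052,  0.1181]), 0.8), (array([0.5255, 0.2308, 0.0677]), 0.58)]
side brush [(array([0.1415, 0.4056, 0.0048]), 0.69), (array([0.2422, 0.0999, 0.0061]), 0.62), (array([ 0.6028, -0.3871,  0.0011]), 0.46)]
side brush_can [(array([ 0.4303, -0.1945, -0.0035]), 0.9)]
top cap_knob [(array([0.5243, 0.2281, 0.0695]), 0.58)]
top dust_cap [(array([0.527 , 0.2269, 0.0015]), 0.43)]
top pot_rim [(array([0.5289, 0.0008, 0.1175]), 0.78)]
top brush [(array([0.5245, 0.2314, 0.0698]), 0.72), (array([ 0.4301, -0.1865,  0.0032]), 0.55), (array([0.236 , 0.0895, 0.01  ]), 0.55)]
top brush_can [(array([ 0.4288, -0.191 ,  0.0007]), 0.87)]
[323.8 188.2] [323.9 179.2]
```

View pics/w7.png

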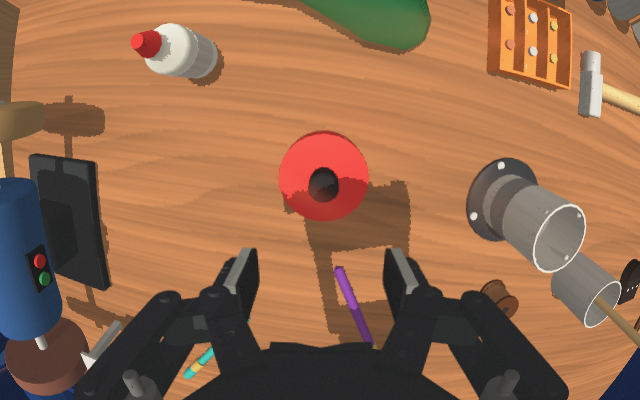

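View pics/t7.png

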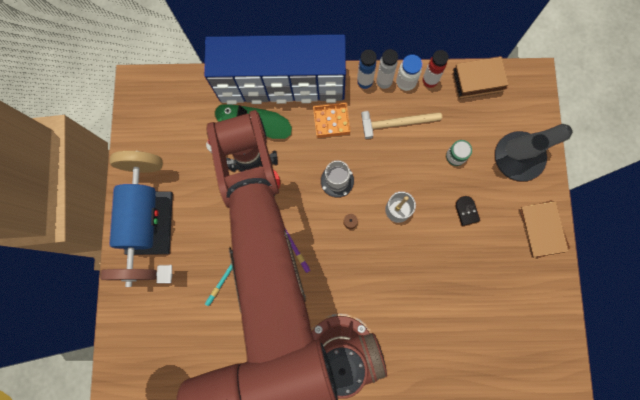

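```bash
cat >> h.py <<'E'
def avg(n=4):
    P=[];Q=[]
    for i in range(n):
        s=ctrl.read_state();P.append(s['tcp_pos']);Q.append(s['tool_rot'])
        vision.get_image('wrist')
    Q=R.from_euler('xyz',Q).mean()
    s=dict(s);s['tcp_pos']=np.mean(P,0);s['tool_rot']=Q.as_euler('xyz');print('avg',np.round(s['tcp_pos'],4),np.round(s['tool_rot'],4),'sd',np.round(np.std(P,0),4),'t',s['time']);return s
E
python3 - <<'E'
from h import *
s=avg(6);p=vision.camera_params('wrist');s2=ctrl.read_state()
r=R.from_euler('xyz',s2['tool_rot']);off=r.inv().apply(p['eye']-s2['tcp_pos']);print('cam in tool',off,(r.inv()*R.from_euler('xyz',p['attitude'])).as_matrix().round(3))
o=Rt(.15).apply(off);print(o)
plan([.5255-o[0],.2285-o[1],.2133],Rt(.15),2,s)
E
```

```text
avg [0.5243 0.2291 0.2156] [-3.1293  0.0063  0.1513] sd [0. 0. 0.] t 10.55
cam in tool [ 0.0771093   0.00038295 -0.11735152] [[-0.001 -0.952 -0.305]
 [ 1.    -0.001 -0.   ]
 [ 0.    -0.305  0.952]]
[0.07630067 0.01114442 0.11735152]
[[-38.0, 0.2, 1.4], [-38.0, 0.1, 1.3]] [[-0.0061, 0.0032, 0.0006], [-0.0061, 0.0032, 0.0006]]
```

Request:
arm_command:
  travel:
    - [-38, 0, 1]
    - [-38, 0, 1]
    - [0, 0, 0]
    - [0, 0, 0]
  delta_rot:
    - [-0.006, 0.003, 0]
    - [-0.006, 0.003, 0]
    - [0, 0, 0]
    - [0, 0, 0]

```text
time: 11.0
tcp_pos: [0.4486, 0.2176, 0.2139]
tool_rot: [-3.141, -0.0, 0.152]
wrist_force: [1.3, 0.9, 0.5]
width: 0.0643
```

```bash
cat >> h.py <<'E'
def rect(im,c,z,half=.06,k=.00025):
    p=vision.camera_params('wrist');Rm=R.from_euler('xyz',p['attitude']).as_matrix();K=p['camera_matrix']
    n=int(2*half/k)+1; a=(np.arange(n)-n//2)*k
    X,Y=np.meshgrid(c[0]+a,c[1]+a,indexing='xy')
    q=(np.stack([X,Y,np.full_like(X,z)],-1)-p['eye'])@Rm
    rr=np.hypot(q[...,0],q[...,1]);th=np.arctan2(rr,q[...,2]);f=K[0,0]*th/rr
    return cv2.remap(im,(K[0,2]+f*q[...,0]).astype(np.float32),(K[1,2]+f*q[...,1]).astype(np.float32),cv2.INTER_LINEAR),k
E
python3 - <<'E'
from h import *
s=avg(3); im=save('wrist','w8')
g,k=rect(im,(.5255,.2285),.035); cv2.imwrite('pics/r8.png',g[:,:,::-1])
g=g.astype(int); m=((g[...,0]-g[...,1]>90)&(g[...,0]>110)).astype(np.uint8)
cs,_=cv2.findContours(m,cv2.RETR_EXTERNAL,cv2.CHAIN_APPROX_NONE); c=max(cs,key=cv2.contourArea)
(e,ax,an)=cv2.fitEllipse(c); print('cap',e,ax,an, [.5255+(e[0]-240)*k,.2285+(e[1]-240)*k],cv2.contourArea(c), cv2.minEnclosingCircle(c))
s=ctrl.read_state();r=R.from_euler('xyz',s['tool_rot'])
C=np.array([.5255+(e[0]-240)*k,.2285+(e[1]-240)*k,.035]);print('in tool',r.inv().apply(C-s['tcp_pos']))
E
```

```text
avg [0.4497 0.2178 0.2145] [-3.1411e+00 -1.4000e-03  1.5140e-01] sd [0.0008 0.0001 0.0004] t 11.1
cap (234.8416290283203, 240.2464141845703) (359.7408752441406, 360.3293762207031) 179.35372924804688 [0.52421040725708, 0.22856160354614258] 101801.5 ((234.92398071289062, 240.1946258544922), 181.72894287109375)
in tool [0.07393961 0.00058822 0.1800045 ]
```

View pics/r8.png

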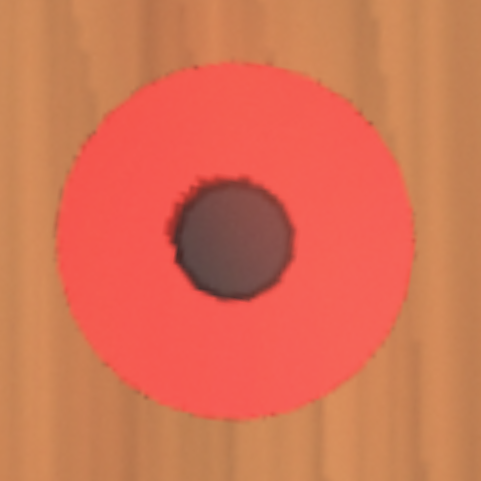

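View pics/w8.png

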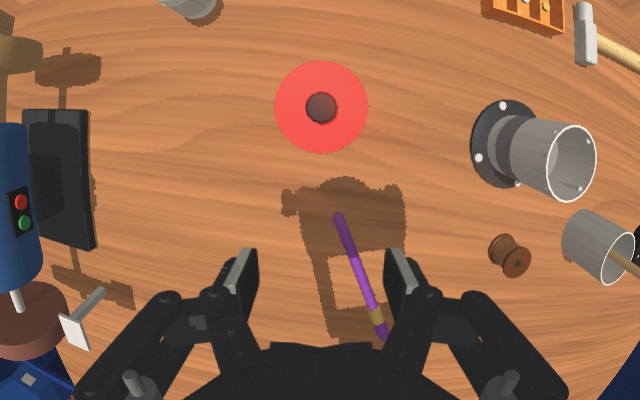

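```bash
python3 - <<'E'
from h import *
plan([.4545,-.0108,.299],Rt(.15),6)
E
```

```text
t 11.2 tcp [0.4507 0.2179 0.2149] rot [-3.141e+00 -2.000e-03  1.510e-01] F [ 0.8 -0.6 -0. ] w 0.064
[[-5.1, 37.8, -14.1], [-5.1, 37.8, -14.0], [-5.1, 37.8, -14.0], [-5.1, 37.7, -14.0], [-5.0, 37.8, -14.1]] [[-0.0001, -0.0003, 0.0001], [-0.0001, -0.0003, 0.0001], [-0.0001, -0.0003, 0.0001], [-0.0001, -0.0003, 0.0001], [-0.0001, -0.0003, 0.0001]]
[[-5.1, 37.7, -14.0]] [[-0.0001, -0.0003, 0.0001]]
```

Request:
arm_command:
  travel:
    - [-5, 38, -14]
    - [-5, 38, -14]
    - [-5, 38, -14]
    - [-5, 38, -14]
    - [-5, 38, -14]
  delta_rot:
    - [0, 0, 0]
    - [0, 0, 0]
    - [0, 0, 0]
    - [0, 0, 0]
    - [0, 0, 0]

```text
time: 11.7
tcp_pos: [0.454, 0.0243, 0.2852]
tool_rot: [3.141, -0.001, 0.151]
wrist_force: [0.6, 0.3, 0.8]
width: 0.064
```

Request:
arm_command:
  travel:
    - [-5, 38, -14]
    - [0, 0, 0]
    - [0, 0, 0]
    - [0, 0, 0]
  delta_rot:
    - [0, 0, 0]
    - [0, 0, 0]
    - [0, 0, 0]
    - [0, 0, 0]

```text
time: 12.1
tcp_pos: [0.454, -0.0118, 0.2975]
tool_rot: [-3.14, 0.001, 0.152]
wrist_force: [-0.6, -0.3, 0.3]
width: 0.064
```

```bash
python3 - <<'E'
from h import *
for i in range(4):
    s=st(); p=vision.camera_params('wrist'); r=R.from_euler('xyz',s['tool_rot']); print(r.inv().apply(p['eye']-s['tcp_pos']).round(5)); im=save('wrist','w9')
c0=(.529,0.)
g,k=rect(im,c0,.12); cv2.imwrite('pics/r9.png',g[:,:,::-1]); np.save('g9.npy',g)
s=ctrl.read_state();r=R.from_euler('xyz',s['tool_rot'])
gray=g.min(-1).astype(float)
ctr=np.array([240.,240.])
for it in range(4):
    pts=[]
    for a in np.linspace(0,2*np.pi,120,endpoint=False):
        rad=np.arange(122,160,.5); xs=ctr[0]+rad*np.cos(a);ys=ctr[1]+rad*np.sin(a)
        v=cv2.remap(gray.astype(np.float32),xs[None].astype(np.float32),ys[None].astype(np.float32),cv2.INTER_LINEAR)[0]
        # outer edge: max negative gradient
        i=np.argmax(v); pts.append([xs[i],ys[i]])
    pts=np.array(pts)
    A=np.c_[2*pts,np.ones(len(pts))];w=np.ones(len(pts))
    for _ in range(10):
        x=np.linalg.lstsq(A*w[:,None],(pts**2).sum(1)*w,rcond=None)[0];rr=np.sqrt(x[2]+x[0]**2+x[1]**2);res=np.hypot(*(pts-x[:2]).T)-rr;w=1/(1+(res/2)**2)
    ctr=x[:2]
print(ctr,rr*k,np.abs(res).mean()*k)
C=np.array([c0[0]+(ctr[0]-240)*k,c0[1]+(ctr[1]-240)*k,.12]);print(C,'in tool',r.inv().apply(C-s['tcp_pos']))
E
```

```text
t 12.1 tcp [ 0.454  -0.0118  0.2975] rot [-3.14e+00  1.00e-03  1.52e-01] F [-0.6 -0.3  0.3] w 0.064
[ 0.0771   0.00037 -0.11729]
t 12.15 tcp [ 0.4538 -0.0114  0.2973] rot [-3.14e+00  1.00e-03  1.52e-01] F [0.7 0.6 0.7] w 0.0637
[ 0.0771   0.00035 -0.11728]
t 12.2 tcp [ 0.4537 -0.0113  0.2972] rot [-3.14e+00  2.00e-03  1.53e-01] F [-0.5  0.3 -0.5] w 0.0643
[ 0.07709  0.00036 -0.11729]
t 12.25 tcp [ 0.4536 -0.0112  0.2972] rot [-3.141e+00  2.000e-03  1.530e-01] F [-0.5 -0.1  0.8] w 0.064
[ 0.0771   0.00038 -0.11732]
[232.51102247 236.64361357] 0.034903552576215885 0.0002862249869582145
[ 0.52712776 -0.0008391   0.12      ] in tool [0.07444488 0.00106561 0.17719868]
```

View pics/r9.png

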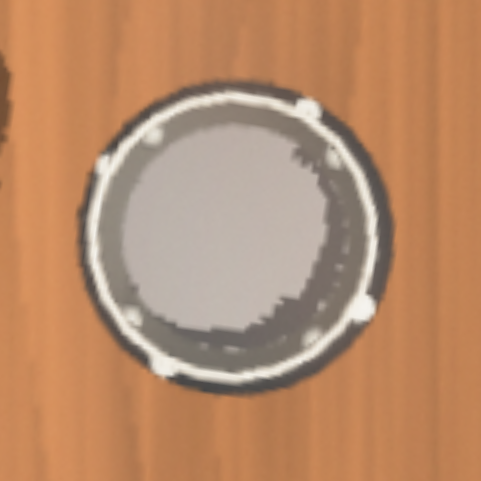

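```bash
python3 - <<'E'
from h import *
s=avg(2)
plan([.5242,.2286,.15],Rt(.15),7,s)
E
```

```text
avg [ 0.4537 -0.0113  0.2974] [-3.1408e+00  1.4000e-03  1.5310e-01] sd [0.     0.0001 0.0001] t 12.35
[[15.2, -32.3, 21.1], [15.2, -32.3, 21.0], [15.2, -32.3, 21.1], [15.2, -32.4, 21.0], [15.1, -32.4, 21.1]] [[-0.0001, 0.0002, 0.0004], [-0.0001, 0.0002, 0.0004], [-0.0001, 0.0002, 0.0004], [-0.0001, 0.0002, 0.0004], [-0.0001, 0.0002, 0.0004]]
[[15.1, -32.4, 21.0], [15.1, -32.3, 21.1]] [[-0.0001, 0.0002, 0.0004], [-0.0001, 0.0002, 0.0004]]
```

Request:
arm_command:
  travel:
    - [15, -33, 10]
    - [15, -33, 18]
    - [15, -32, 20]
    - [15, -32, 22]
    - [15, -32, 24]
  delta_rot:
    - [0, 0, 0]
    - [0, 0, 0]
    - [0, 0, 0]
    - [0, 0, 0]
    - [0, 0, 0]

```text
time: 12.9
tcp_pos: [0.5041, 0.1611, 0.2036]
tool_rot: [-3.141, -0.001, 0.152]
wrist_force: [1.2, 0.3, -0.9]
width: 0.0642
```

Request:
arm_command:
  travel:
    - [15, -32, 26]
    - [16, -32, 26]
    - [0, 0, 0]
    - [0, 0, 0]
    - [0, 0, 0]
  delta_rot:
    - [0, 0, 0]
    - [0, 0, 0]
    - [0, 0, 0]
    - [0, 0, 0]
    - [0, 0, 0]

```text
time: 13.4
tcp_pos: [0.525, 0.2268, 0.153]
tool_rot: [3.142, -0.001, 0.151]
wrist_force: [0.1, 0.7, 0.0]
width: 0.0641
```

```bash
python3 - <<'E'
from h import *
s=avg(2)
plan([.5242,.2286,.067],Rt(.15),3,s)
E
```

```text
avg [0.5251 0.2267 0.1533] [-3.1415e+00 -1.6000e-03  1.5090e-01] sd [0.0002 0.0001 0.0003] t 13.45
[[-0.3, -0.7, 28.8], [-0.2, -0.7, 28.7], [-0.2, -0.7, 28.8]] [[-0.0, -0.0005, 0.0003], [-0.0, -0.0005, 0.0003], [-0.0, -0.0005, 0.0003]]
```

Request:
arm_command:
  travel:
    - [-0.3, -0.7, 29]
    - [-0.2, -0.7, 29]
    - [-0.2, -0.7, 28]
    - [0, 0, 0]
    - [0, 0, 0]
  delta_rot:
    - [0, 0, 0]
    - [0, 0, 0]
    - [0, 0, 0]
    - [0, 0, 0]
    - [0, 0, 0]

```text
time: 14.0
tcp_pos: [0.5239, 0.2285, 0.0669]
tool_rot: [-3.141, -0.0, 0.15]
wrist_force: [0.4, 0.1, -0.0]
width: 0.0641
```

```bash
python3 - <<'E'
from h import *
s=avg(3); im=save('wrist','w10')
E
```

```text
avg [0.5248 0.2289 0.0678] [-3.141e+00 -2.400e-03  1.503e-01] sd [0.0007 0.0003 0.0007] t 14.1
```

View pics/w10.png

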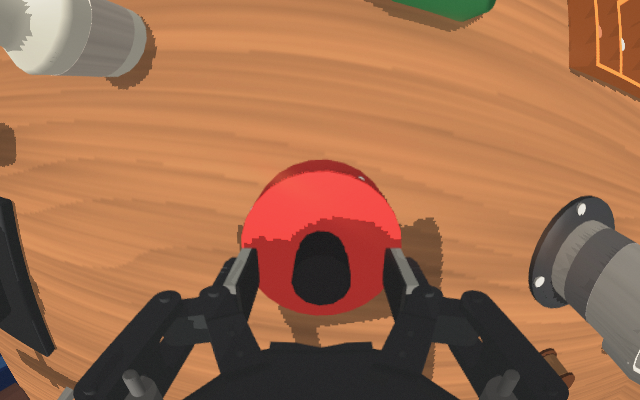

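Request:
arm_command:
  travel:
    - [0, 0, 0]
    - [0, 0, 0]
    - [0, 0, 0]
    - [0, 0, 0]
    - [0, 0, 0]
  delta_rot:
    - [0, 0, 0]
    - [0, 0, 0]
    - [0, 0, 0]
    - [0, 0, 0]
    - [0, 0, 0]
  jaw: -1
  force: 90

```text
time: 14.7
tcp_pos: [0.5241, 0.2293, 0.067]
tool_rot: [-3.141, -0.001, 0.151]
wrist_force: [-1.2, 0.4, 4.9]
width: 0.0254
```

Request:
arm_command:
  travel:
    - [0, 0, 0]
    - [0, 0, 0]
    - [0, 0, 0]
    - [0, 0, 0]
    - [0, 0, 0]
  delta_rot:
    - [0, 0, 0]
    - [0, 0, 0]
    - [0, 0, 0]
    - [0, 0, 0]
    - [0, 0, 0]

```text
time: 15.2
tcp_pos: [0.5241, 0.2293, 0.067]
tool_rot: [-3.141, -0.001, 0.151]
wrist_force: [-1.8, -0.3, 6.5]
width: 0.0255
```

```bash
python3 - <<'E'
from h import *
s=avg(4); s=st(); print(wproj(np.array(s['tcp_pos'])+R.from_euler('xyz',s['tool_rot']).apply([0,0,0])))
im=save('wrist','w11')
for z,n in [(.035,'a'),(.067,'b')]:
    g,k=rect(im,(.5242,.2286),z); cv2.imwrite(f'pics/r11{n}.png',g[:,:,::-1])
E
```

```text
avg [0.5241 0.2293 0.067 ] [-3.1413e+00 -6.0000e-04  1.5140e-01] sd [0. 0. 0.] t 15.35
t 15.4 tcp [0.5241 0.2293 0.067 ] rot [-3.141e+00 -1.000e-03  1.510e-01] F [-1.3 -1.8  6.3] w 0.0255
[319.9 283.4]
```

View pics/r11a.png

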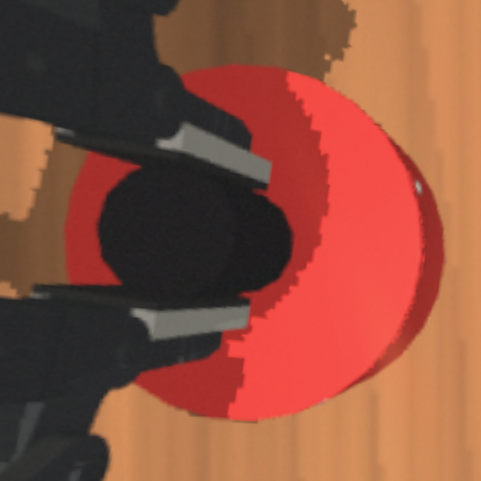

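Request:
arm_command:
  travel:
    - [0, 0, -3]
    - [0, 0, -8]
    - [0, 0, -15]
    - [0, 0, -22]
    - [0, 0, -26]
  delta_rot:
    - [0, 0, 0]
    - [0, 0, 0]
    - [0, 0, 0]
    - [0, 0, 0]
    - [0, 0, 0]

```text
time: 15.95
tcp_pos: [0.5227, 0.2288, 0.1404]
tool_rot: [3.142, 0.002, 0.151]
wrist_force: [1.2, -0.1, -3.2]
width: 0.0254
```

Request:
arm_command:
  travel:
    - [0, 0, -26]
    - [0, 0, -26]
    - [0, 0, -20]
    - [0, 0, -11]
    - [0, 0, -3]
  delta_rot:
    - [0, 0, 0]
    - [0, 0, 0]
    - [0, 0, 0]
    - [0, 0, 0]
    - [0, 0, 0]

```text
time: 16.45
tcp_pos: [0.5245, 0.2293, 0.2283]
tool_rot: [-3.141, -0.003, 0.151]
wrist_force: [-0.3, 0.6, -2.4]
width: 0.0259
```

```bash
python3 - <<'E'
from h import *
s=st(); im=save('side','s12');save('wrist','w12')
crop(cv2.imread('pics/s12.png'),150,120,350,290,4,'s12c')
s=avg(3)
plan([.5270,-.0008,.225],Rt(.15),10,s)
E
```

```text
t 16.45 tcp [0.5245 0.2293 0.2283] rot [-3.141e+00 -3.000e-03  1.510e-01] F [-0.3  0.6 -2.4] w 0.0259
avg [0.523  0.2289 0.2252] [-3.1415e+00  1.7000e-03  1.5120e-01] sd [0.0003 0.0001 0.0006] t 16.65
[[-3.1, 22.8, 0.0], [-3.1, 22.8, 0.0], [-3.1, 22.8, 0.0], [-3.0, 22.8, 0.0], [-3.0, 22.7, 0.0]] [[-0.0, 0.0002, 0.0001], [-0.0, 0.0002, 0.0001], [-0.0, 0.0002, 0.0001], [-0.0, 0.0002, 0.0001], [-0.0, 0.0002, 0.0001]]
[[-3.1, 22.8, 0.0], [-3.0, 22.7, 0.1], [-3.0, 22.8, 0.0], [-3.1, 22.7, 0.1], [-3.0, 22.8, 0.0]] [[-0.0, 0.0002, 0.0001], [-0.0, 0.0002, 0.0001], [-0.0, 0.0002, 0.0001], [-0.0, 0.0002, 0.0001], [-0.0, 0.0002, 0.0001]]
```

View pics/s12c.png

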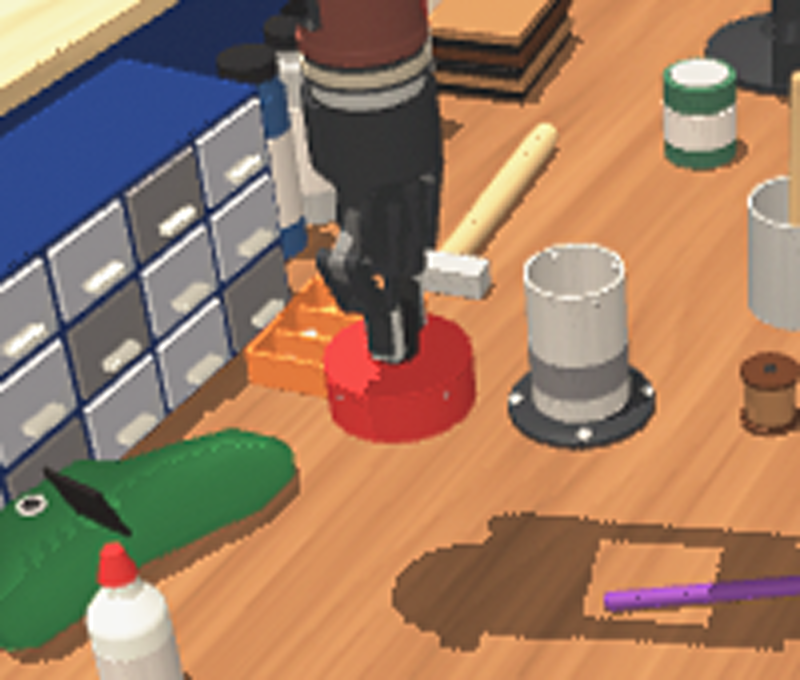

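View pics/w12.png

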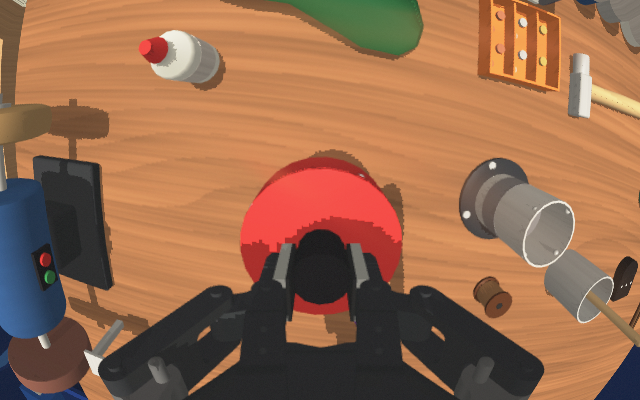

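Request:
arm_command:
  travel:
    - [-0.5, 5, 0]
    - [-1.5, 12, 0]
    - [-3, 20, 0]
    - [-4, 27, 0]
    - [-4, 30, 0]
  delta_rot:
    - [0, 0, 0]
    - [0, 0, 0]
    - [0, 0, 0]
    - [0, 0, 0]
    - [0, 0, 0]

```text
time: 17.2
tcp_pos: [0.5246, 0.1327, 0.2256]
tool_rot: [3.141, 0.001, 0.152]
wrist_force: [0.3, -0.5, -2.9]
width: 0.0256
```

Request:
arm_command:
  travel:
    - [-4, 30, 0]
    - [-4, 30, 0]
    - [-4, 27, 0]
    - [-3, 22, 0]
    - [-1.5, 14, 0]
  delta_rot:
    - [0, 0, 0]
    - [0, 0, 0]
    - [0, 0, 0]
    - [0, 0, 0]
    - [0, 0, 0]

```text
time: 17.7
tcp_pos: [0.5267, 0.0077, 0.2257]
tool_rot: [3.141, 0.001, 0.149]
wrist_force: [0.6, -0.9, -2.4]
width: 0.0255
```

Request:
arm_command:
  travel:
    - [-1, 8, 0]
    - [0, 3, 0]
    - [0, 0, 0]
    - [0, 0, 0]
    - [0, 0, 0]
  delta_rot:
    - [0, 0, 0]
    - [0, 0, 0]
    - [0, 0, 0]
    - [0, 0, 0]
    - [0, 0, 0]

```text
time: 18.2
tcp_pos: [0.5278, -0.0001, 0.2259]
tool_rot: [-3.141, 0.0, 0.152]
wrist_force: [-0.5, -0.1, -2.6]
width: 0.0256
```

```bash
python3 - <<'E'
from h import *
s=avg(3);save('top','t13')
im=save('side','s13')
crop(cv2.imread('pics/s13.png'),200,100,400,250,4,'s13c')
plan([.5270,-.0008,.180],Rt(.15),4)
E
```

```text
avg [ 5.278e-01 -2.000e-04  2.259e-01] [-3.1411e+00  4.0000e-04  1.5240e-01] sd [0.     0.0001 0.    ] t 18.3
t 18.45 tcp [ 0.5278 -0.0006  0.226 ] rot [-3.141  0.     0.152] F [ 0.3  0.3 -2.4] w 0.0249
[[-0.2, 0.0, 11.5], [-0.2, 0.0, 11.5], [-0.2, 0.1, 11.5], [-0.2, 0.0, 11.5]] [[-0.0001, 0.0001, 0.0005], [-0.0001, 0.0001, 0.0005], [-0.0001, 0.0001, 0.0005], [-0.0001, 0.0001, 0.0005]]
```

View pics/s13c.png

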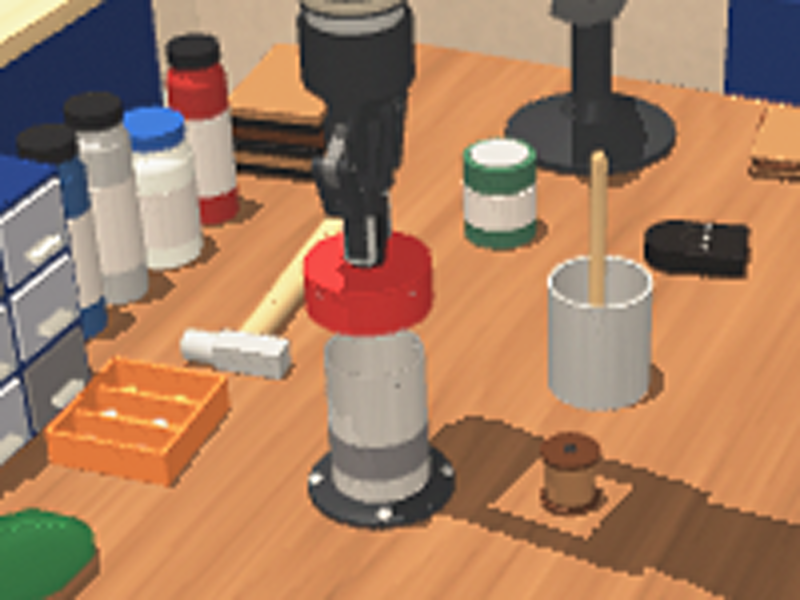

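Request:
arm_command:
  travel:
    - [-0.2, 0, 10]
    - [-0.2, 0, 16]
    - [-0.2, 0, 14]
    - [-0.2, 0, 8]
    - [0, 0, 0]
  delta_rot:
    - [0, 0, 0]
    - [0, 0, 0]
    - [0, 0, 0]
    - [0, 0, 0]
    - [0, 0, 0]

```text
time: 18.95
tcp_pos: [0.5254, -0.0009, 0.1757]
tool_rot: [-3.14, 0.004, 0.151]
wrist_force: [0.2, 0.3, -2.7]
width: 0.0251
```

Request:
arm_command:
  travel:
    - [0, 0, 0]
    - [0, 0, 0]
    - [0, 0, 0]
  delta_rot:
    - [0, 0, 0]
    - [0, 0, 0]
    - [0, 0, 0]

```text
time: 19.25
tcp_pos: [0.5277, -0.0011, 0.1789]
tool_rot: [3.141, -0.001, 0.151]
wrist_force: [0.9, -0.2, -1.7]
width: 0.0253
```

Request:
arm_command:
  travel:
    - [-0.6, -0.4, 1]
    - [0, 0, 2]
    - [0, 0, 2]
    - [0, 0, 0]
    - [0, 0, 0]
  delta_rot:
    - [0, 0, 0]
    - [0, 0, 0]
    - [0, 0, 0]
    - [0, 0, 0]
    - [0, 0, 0]

```text
time: 19.75
tcp_pos: [0.5262, -0.0007, 0.1727]
tool_rot: [-3.141, 0.001, 0.151]
wrist_force: [0.8, -0.2, -2.8]
width: 0.0255
```

Request:
arm_command:
  travel:
    - [0.3, 0, 1]
    - [0, 0, 1]
    - [0, 0, 1]
    - [0, 0, 0]
    - [0, 0, 0]
  delta_rot:
    - [0, 0, 0]
    - [0, 0, 0]
    - [0, 0, 0]
    - [0, 0, 0]
    - [0, 0, 0]

```text
time: 20.25
tcp_pos: [0.5266, -0.0007, 0.1699]
tool_rot: [-3.141, 0.0, 0.151]
wrist_force: [0.8, -0.7, -2.1]
width: 0.0259
```

Request:
arm_command:
  travel:
    - [0, 0, 1]
    - [0, 0, 1]
    - [0, 0, 0]
    - [0, 0, 0]
  delta_rot:
    - [0, 0, 0]
    - [0, 0, 0]
    - [0, 0, 0]
    - [0, 0, 0]

```text
time: 20.65
tcp_pos: [0.5267, -0.0007, 0.168]
tool_rot: [-3.141, 0.0, 0.151]
wrist_force: [-0.5, -0.2, -1.7]
width: 0.0258
```

Request:
arm_command:
  travel:
    - [0, 0, 1]
    - [0, 0, 1]
    - [0, 0, 1]
    - [0, 0, 0]
    - [0, 0, 0]
  delta_rot:
    - [0, 0, 0]
    - [0, 0, 0]
    - [0, 0, 0]
    - [0, 0, 0]
    - [0, 0, 0]

```text
time: 21.15
tcp_pos: [0.5272, -0.0008, 0.166]
tool_rot: [3.141, -0.001, 0.151]
wrist_force: [-1.3, -0.5, 5.9]
width: 0.0253
```

```bash
python3 - <<'E'
from h import *
s=st()
im=save('side','s14')
crop(cv2.imread('pics/s14.png'),230,120,350,220,6,'s14c')
E
```

```text
t 21.15 tcp [ 0.5272 -0.0008  0.166 ] rot [ 3.141e+00 -1.000e-03  1.510e-01] F [-1.3 -0.5  5.9] w 0.0253
```

View pics/s14c.png

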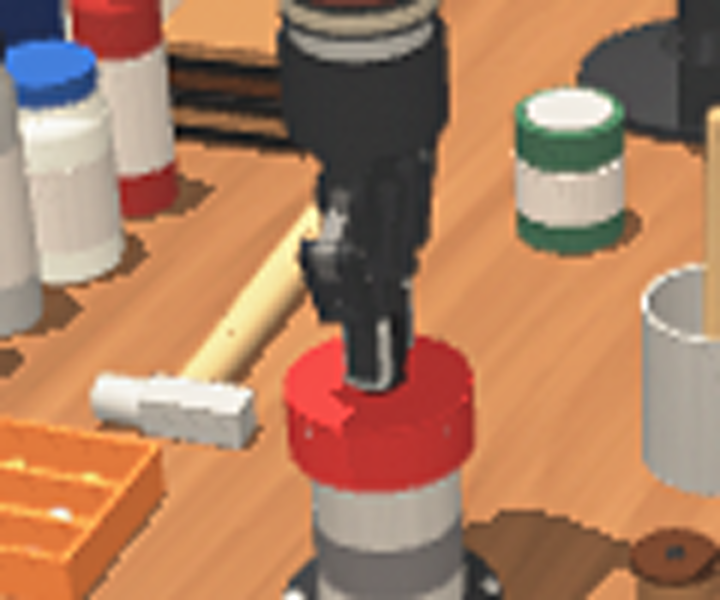

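Request:
arm_command:
  travel:
    - [0, 0, 1]
    - [0, 0, 1]
    - [0, 0, 1]
    - [0, 0, 1]
    - [0, 0, 0]
  delta_rot:
    - [0, 0, 0]
    - [0, 0, 0]
    - [0, 0, 0]
    - [0, 0, 0]
    - [0, 0, 0]

```text
time: 21.7
tcp_pos: [0.5258, -0.0005, 0.1596]
tool_rot: [-3.141, 0.002, 0.151]
wrist_force: [0.3, -0.3, -2.1]
width: 0.0254
```

Request:
arm_command:
  travel:
    - [0, 0, 1]
    - [0, 0, 1]
    - [0, 0, 1]
    - [0, 0, 0]
    - [0, 0, 0]
  delta_rot:
    - [0, 0, 0]
    - [0, 0, 0]
    - [0, 0, 0]
    - [0, 0, 0]
    - [0, 0, 0]

```text
time: 22.2
tcp_pos: [0.5264, -0.0006, 0.159]
tool_rot: [-3.141, 0.001, 0.151]
wrist_force: [-4.1, 0.2, 6.0]
width: 0.0256
```

Request:
arm_command:
  travel:
    - [0, 0, 1]
    - [0, 0, 1]
    - [0, 0, 0]
    - [0, 0, 0]
    - [0, 0, 0]
  delta_rot:
    - [0, 0, 0]
    - [0, 0, 0]
    - [0, 0, 0]
    - [0, 0, 0]
    - [0, 0, 0]

```text
time: 22.7
tcp_pos: [0.5265, -0.0006, 0.159]
tool_rot: [-3.141, 0.002, 0.152]
wrist_force: [-9.2, -0.0, 15.5]
width: 0.0256
```

```bash
python3 - <<'E'
from h import *
s=st()
im=save('side','s15')
crop(cv2.imread('pics/s15.png'),230,120,350,220,6,'s15c')
for t in ['dust_cap','cap_knob']: print([(np.round(d['position'],4),round(d['score'],2)) for d in spotter.mark_of('side',t)][:2])
E
```

```text
t 22.7 tcp [ 0.5265 -0.0006  0.159 ] rot [-3.141e+00  2.000e-03  1.520e-01] F [-9.2 -0.  15.5] w 0.0256
[(array([0.5266, 0.0007, 0.0909]), 0.77), (array([0.7285, 0.2659, 0.0023]), 0.54)]
[(array([ 0.5277, -0.0008,  0.1617]), 0.62)]
```

View pics/s15c.png

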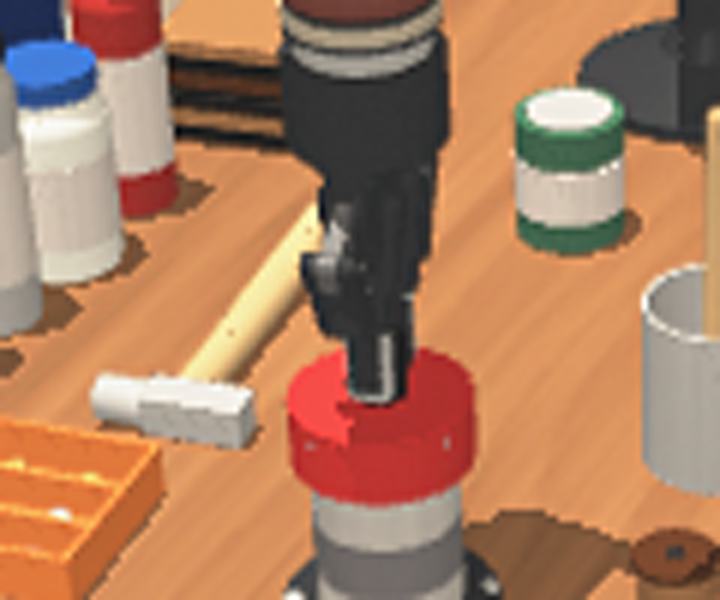

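Request:
arm_command:
  travel:
    - [0, 0, -2]
    - [0, 0, -2]
    - [0, 0, -2]
    - [0, 0, -2]
    - [0, 0, 0]
  delta_rot:
    - [0, 0, 0]
    - [0, 0, 0]
    - [0, 0, 0]
    - [0, 0, 0]
    - [0, 0, 0]

```text
time: 23.35
tcp_pos: [0.5266, -0.0007, 0.1637]
tool_rot: [-3.141, 0.001, 0.151]
wrist_force: [-0.6, 0.2, -2.4]
width: 0.0257
```

Request:
arm_command:
  travel:
    - [0, 0, -2]
    - [0, 0, -3]
    - [0, 0, -5]
    - [0, 0, -8]
    - [0, 0, 0]
  delta_rot:
    - [0, 0, 0]
    - [0, 0, 0]
    - [0, 0, 0]
    - [0, 0, 0]
    - [0, 0, 0]

```text
time: 23.85
tcp_pos: [0.5281, -0.0009, 0.1841]
tool_rot: [3.141, -0.004, 0.151]
wrist_force: [-0.0, -0.3, -2.1]
width: 0.0254
```

Request:
arm_command:
  travel:
    - [0, 0, -8]
    - [0, 0, -15]
    - [0, 0, -25]
    - [0, 0, -20]
    - [0, 0, 0]
  delta_rot:
    - [0, 0, 0]
    - [0, 0, 0]
    - [0, 0, 0]
    - [0, 0, 0]
    - [0, 0, 0]

```text
time: 24.35
tcp_pos: [0.5294, -0.0011, 0.2549]
tool_rot: [3.139, -0.008, 0.151]
wrist_force: [0.6, -1.1, -1.2]
width: 0.0257
```

```bash
python3 - <<'E'
from h import *
s=st()
im=save('side','s16')
crop(cv2.imread('pics/s16.png'),230,80,350,220,5,'s16c')
for i in range(3): st(); vision.get_image('side')
E
```

```text
t 24.35 tcp [ 0.5294 -0.0011  0.2549] rot [ 3.139 -0.008  0.151] F [ 0.6 -1.1 -1.2] w 0.0257
t 24.4 tcp [ 0.5282 -0.0009  0.2527] rot [ 3.14  -0.005  0.151] F [-0.   0.1 -2. ] w 0.0258
t 24.45 tcp [ 0.527  -0.0008  0.2508] rot [ 3.141e+00 -1.000e-03  1.510e-01] F [-0.  -0.5 -2.1] w 0.0257
t 24.5 tcp [ 0.5262 -0.0006  0.2495] rot [-3.141e+00  1.000e-03  1.510e-01] F [-0.3  0.3 -2. ] w 0.0255
```

View pics/s16c.png

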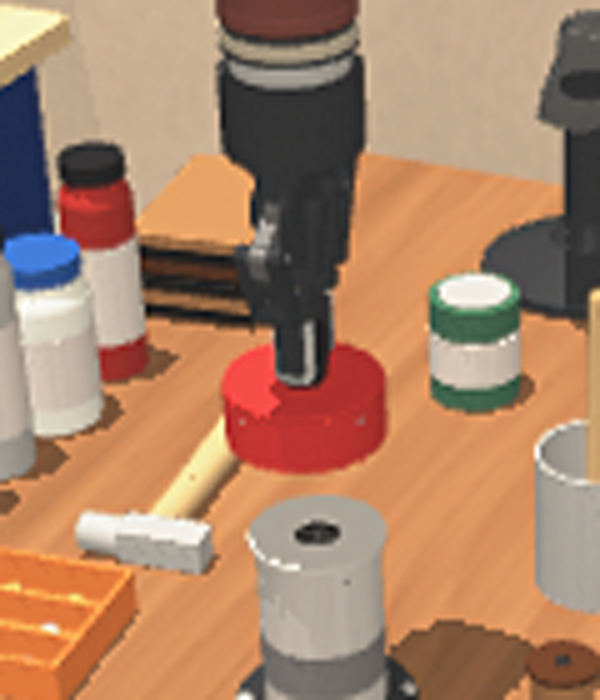

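Request:
arm_command:
  travel:
    - [1, -8, -2]
    - [3, -20, -4]
    - [5, -30, -4]
    - [5, -34, 0]
    - [4, -28, 0]
  delta_rot:
    - [0, 0, 0]
    - [0, 0, 0]
    - [0, 0, 0]
    - [0, 0, 0]
    - [0, 0, 0]

```text
time: 25.05
tcp_pos: [0.5257, 0.1226, 0.2591]
tool_rot: [-3.14, 0.002, 0.151]
wrist_force: [0.2, 0.8, -0.3]
width: 0.0255
```

Request:
arm_command:
  travel:
    - [3, -20, 0]
    - [1, -10, 0]
    - [0, 0, 0]
    - [0, 0, 0]
    - [0, 0, 0]
  delta_rot:
    - [0, 0, 0]
    - [0, 0, 0]
    - [0, 0, 0]
    - [0, 0, 0]
    - [0, 0, 0]

```text
time: 25.55
tcp_pos: [0.5258, 0.15, 0.2598]
tool_rot: [3.141, 0.001, 0.15]
wrist_force: [0.1, 0.2, -1.4]
width: 0.026
```

Request:
arm_command:
  travel:
    - [0, 0, 0]
    - [0, 0, 0]
    - [0, 0, 0]
    - [0, 0, 0]
  delta_rot:
    - [0, 0, 0]
    - [0, 0, 0]
    - [0, 0, 0]
    - [0, 0, 0]

```text
time: 25.95
tcp_pos: [0.5259, 0.1506, 0.26]
tool_rot: [-3.141, 0.0, 0.151]
wrist_force: [-0.2, 0.3, -0.9]
width: 0.0254
```

```bash
python3 - <<'E'
from h import *
s=st()
save('side','s17');save('top','t17');save('wrist','w17')
crop(cv2.imread('pics/s17.png'),200,90,400,240,4,'s17c')
crop(cv2.imread('pics/t17.png'),230,100,430,230,4,'t17c')
for c in ['side','top','wrist']:
  for t in ['working_lid','dust_cap','brush','brush_can']: print(c,t,[(np.round(d['position'],4),round(d['score'],2)) for d in spotter.mark_of(c,t)][:3])
st()
E
```

```text
t 25.95 tcp [0.5259 0.1506 0.26  ] rot [-3.141  0.     0.151] F [-0.2  0.3 -0.9] w 0.0254
side working_lid [(array([ 0.5292, -0.0027,  0.1047]), 0.62)]
side dust_cap [(array([0.526 , 0.1522, 0.1921]), 0.58), (array([5.274e-01, 1.000e-04, 1.035e-01]), 0.43)]
side brush [(array([0.1438, 0.406 , 0.0079]), 0.87), (array([0.2411, 0.0958, 0.0098]), 0.75), (array([ 0.528 , -0.0015,  0.1053]), 0.34)]
side brush_can [(array([ 0.4322, -0.1923, -0.0056]), 0.67), (array([0.5242, 0.15  , 0.1929]), 0.64)]
top working_lid [(array([ 0.5285, -0.0033,  0.1025]), 0.74)]
top dust_cap [(array([0.5277, 0.1518, 0.1976]), 0.59)]
top brush [(array([0.1415, 0.4077, 0.0112]), 0.58), (array([ 0.428, -0.189,  0.004]), 0.52), (array([0.5265, 0.1528, 0.2596]), 0.25)]
top brush_can [(array([ 0.4312, -0.1892,  0.0012]), 0.88)]
wrist working_lid [(array([0.5303, 0.    , 0.1028]), 0.67)]
wrist dust_cap [(array([0.5278, 0.1495, 0.1885]), 0.69)]
wrist brush [(array([0.2402, 0.0962, 0.0101]), 0.63)]
wrist brush_can [(array([ 0.4296, -0.1991,  0.0005]), 0.92), (array([5.298e-01, 4.000e-04, 1.026e-01]), 0.3)]
t 26.7 tcp [0.5258 0.1509 0.26  ] rot [-3.141  0.     0.151] F [-0.4 -0.  -2.2] w 0.0255
```

View pics/s17c.png

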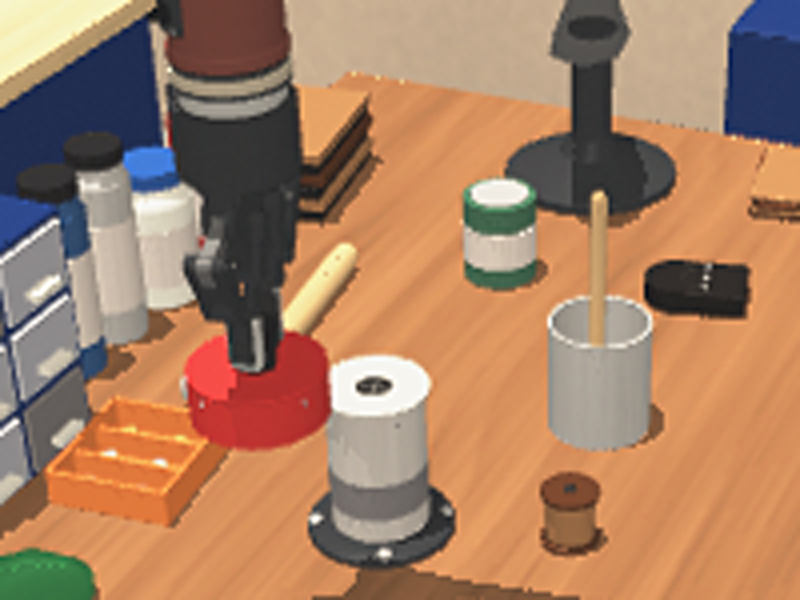

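View pics/t17c.png

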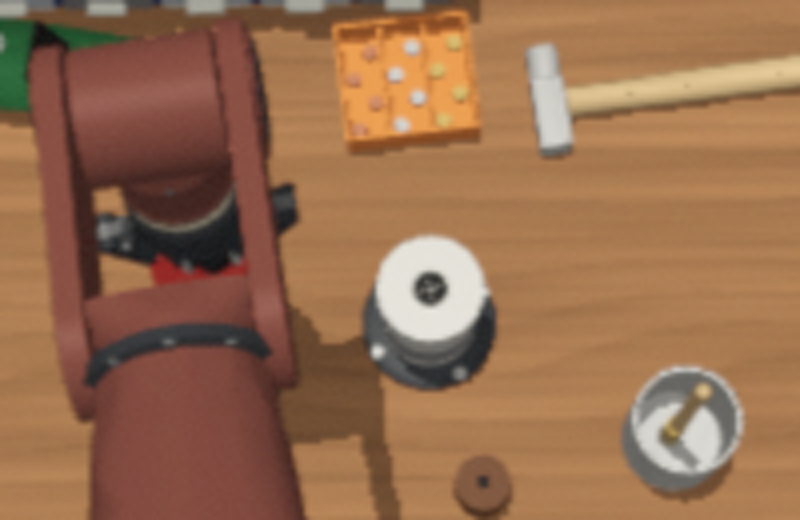

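```bash
python3 - <<'E'
from h import *
print(ctrl.sign_off()); st()
E
```

```text
the job is handed in; nothing more can be done
None
the job is handed in; nothing more can be done
```

The job is done and handed in at about 27 s of the 59 s allowed; no verdict was given back.

- **Brush:** I took it out of the pot and stood it bristles down in the brush can. The last pictures show it leaning slightly in the upright can, let go.
- **Lid set:** I pressed it onto the pot by its knob. Resistance rose to about 8 N at the catches, then it snapped past and stopped firmly, with the tool at the height expected for home. I then pressed to about 15 N to seat it.
- **Working lid:** It stayed on the pot when the cap came off. The networks put it 102.5–105 mm above the bench (home is 104 mm), within about 3 mm of the pot's centre, and it looks flat.
- **Dust cap:** It is still held in the gripper and upright, about 150 mm to the side of the pot. Its skirt is about 190 mm above the bench, above the 120 mm rim.
- **Bystanders:** I saw none of them shifted in the final pictures.

The checks disagreed only by a few millimetres, which is within the networks' stated accuracy. The brush's depth in the can I judged from the pictures and one network reading (bristle end about 4 mm up). It pressed on the can's floor with about 6 N before I let go.

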